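Lay the second layer of frozen sardines in the sloping vat

ROBOT

A 6-joint arm with a two-finger parallel gripper is mounted at the origin on the work surface. World frame = base frame: x ahead of the robot, y to its left, z up, the work surface at z = 0. Lengths are in m, angles in rad, forces in N, time in s.
With the tool pointing down it reaches from about 0.35 to 0.775 m from the base axis. Payload 5.5 kg.
Tool frame: the origin (TCP) lies midway between the tips of the shut fingers; the grasp point (between the pads) lies 19 mm behind it; z points along the fingers, y is the line along which they close (so a half turn about z gives the same grasp; the last joint's range is limited). The gripper opens to 85 mm and grips with 20 to 120 N. Pads are 22 mm wide; open, the fingers measure 114 mm over their backs; the gripper's body (76 mm by 85 mm) begins 54 mm behind the grasp point. The pads swing forward as they close: fully open they stand 13 mm farther back than shut.
Start: joints at [-1.394, 0.313, 0.046, 1.304, 0, 1.431], TCP at [0.179, -0.546, 0.231] pointing down, gripper open.
Joint ranges: [-2.76, 2.76], [-0.86, 1.69], [-1.03, 1.26], [-2.2, 2.34], [-1.47, 1.5], [-3.14, 3.14]. Speed limits (rad/s): [2.57, 2.57, 3.14, 3.14, 3.14, 3.14].

INTERFACE

Orientations are given as a unit quaternion [w, x, y, z].
In Python, from workcell import get_state, read_camera, camera_info, hand_in, recognise gives the robot as it stands.
- The arm moves only by the tool arm_command, never from a script. Its argument "moves" is one flat list of numbers, 7 for each row, row after row: the opening, from -1 (shut) to 1 (fully open), then the shift along the tool's x, y, z in mm, then the turn, a rotation vector about the tool's x, y, z in rad. A call has 1 to 8 rows; each row shifts and turns the commanded pose from where the row before left it, along the tool's axes as they then stand; what a row does not reach is not made up. A row lasts 1/8 s, in which the tool goes at most 62.5 mm and 10.7 degrees, less where a joint would pass 70% of its speed; a pose out of reach is approached as far as the arm can. A call with a gripper value outside its range is refused whole. The fingers move at their own pace and stop on an object; "newtons" is the grip in N (left out, the last holds). Time passes only in rows, so rows that do not move let the fingers close. It gives the time, the measured TCP pose, the force, the opening and the grip force at its end, in the units of the state.
- get_state(): the state, without advancing time (a new reading comes with each control period).
- read_camera(name): name is "scene" or "top" or "wrist"; returns (picture, depth): 400x640x3 uint8, blue, green, red; 400x640 float32, m along the optical axis (not along the pixel's ray), 0 where there is no reading.
- camera_info(name): a dict with "fovy" (degrees; the focal length in pixels is half the picture's height over the tangent of half this angle, whatever the lens; pixels are square), "cx", "cy" (the principal point, pixels), "k1" (the pictures are not rectified: a ray, as slopes to the right and down, at radius r is drawn at 1 + k1 r^2 times it, then the intrinsics apply), "eye" and "orientation" of the camera in the world; the wrist camera has in their place "tool_from_camera" (4x4, takes a point from camera to tool coordinates, whose origin is the TCP and whose axes are the flange's). Camera axes: x right, y down, z forward; pixel columns grow to the right and rows downward; lengths in m; the calibration is good to about 2 mm. A picture is of the moment at which its call begins: read the wrist's pose just before it. camera_info takes no time and is no camera call.
- hand_in(): hands the job in; it is judged then, once.
Trained networks look in the newest picture that a camera, given by its name, has taken for a name from the list of things; names that differ only in an ending like _2 or _b are one class to them, and where a whole thing is asked for, a point or a joint stands for the part that bears it (a point fixed in the world has none). Each returns a list of dicts, best first, with "confidence" (0 to 1); they miss things now and then, are a little off and sometimes report something else, mostly with a low value. They report only what shows in the picture. A call takes as long as a camera call.
- recognise(camera, label): "point" ([column, row] in pixels, amid what is visible of it).
The state is a dict: "clock": time; "joint_pos": joint angles; "qvel": joint speeds; "tau": joint torques, N m; "tcp_pos": TCP position; "orientation": TCP orientation; "wrist_force": force on the tool from outside, world axes, zero at the start; "ft_torque": the same for the moment, N m; "finger_gap": finger opening in m; "grip_force": force on a finger pad.
Only numpy, scipy, OpenCV 4.12 (cv2) and the standard library are available. Lean on these libraries where they do the work, as an engineer would, in place of code of your own. Each camera call takes 0.05 s, during which the arm holds its last target. There are 200 camera calls.

TASK

Finish packing the sloping steel vat: lay the white drain plate flat on the three frozen sardines already in it and slid down against the vat's low end wall, then lay the three sardines from the cutting board on the plate, each straight above the one of its own length, head down and gently touching the low end wall. Set each thing down rather than dropping it, leave the bottom sardines in their rows, and do not disturb the knife, the scaler or the bottle.

Things in the scene. Friction and masses are not known exactly. Their poses are not given: they have to be found in the camera images.
- vat: Fixed steel vat, floor sloping 28 deg, low end away from the robot. Inside 190 mm up the slope, 230 across, 62 deep; 3 mm walls; rim 93 (low end) to 183 mm above the counter. Origin: inner floor, mid foot of the low end wall's inner face (plane x = 0). x up the slope, y across, z square off the floor. Rows run up the slope at about y = -66, 0, 66 mm. Things laid on the slope stay put.
- plate: White drain plate: flat 175 (x) by 200 mm (y), 4 thick; its 175 mm edges fold down 8 mm and stand on the counter. 0.13 kg. Origin: centre of the flat's underside, z up. Pinch it across y by the 46 mm wide middle strip: a finger slot each side, 23 to 60 mm off centre in y, 30 mm either way in x. In the vat: x up the slope, 26 mm off the floor on the sardines, 15 mm play in x, 30 in y.
- fish_long: Longest of 3 loose stiff frozen sardines side by side, any order, snouts away from the robot, on the 12 mm cutting board: 180 mm long, 38 wide (belly to back), 26 thick. Origin: below the snout tip, level with the flat underside; x snout to tail, y to the back, z up. Full width and thickness from 15 to 62 % of the length; balances and is best gripped across y, 72 mm behind the snout.
- fish_mid: Middle-sized of 3 loose stiff frozen sardines side by side, any order, snouts away from the robot, on the 12 mm cutting board: 152 mm long, 36 wide (belly to back), 26 thick. Origin: below the snout tip, level with the flat underside; x snout to tail, y to the back, z up. Full width and thickness from 15 to 62 % of the length; balances and is best gripped across y, 61 mm behind the snout.
- fish_short: Shortest of 3 loose stiff frozen sardines side by side, any order, snouts away from the robot, on the 12 mm cutting board: 125 mm long, 34 wide (belly to back), 26 thick. Origin: below the snout tip, level with the flat underside; x snout to tail, y to the back, z up. Full width and thickness from 15 to 62 % of the length; balances and is best gripped across y, 50 mm behind the snout.
- low_long: Longest of the 3 sardines already in the vat, one to a row, any order, on the floor, snout at the low end wall, tail up the slope: 180 mm long, 38 wide, 26 thick. Origin and axes as for the loose ones (z square off the vat floor).
- low_mid: Middle-sized of the 3 sardines already in the vat, one to a row, any order, on the floor, snout at the low end wall, tail up the slope: 152 mm long, 36 wide, 26 thick. Origin and axes as for the loose ones (z square off the vat floor).
- low_short: Shortest of the 3 sardines already in the vat, one to a row, any order, on the floor, snout at the low end wall, tail up the slope: 125 mm long, 34 wide, 26 thick. Origin and axes as for the loose ones (z square off the vat floor).
- knife: Bystander: fish knife with wooden handle, 290 mm long, lying behind the board. Leave alone.
- scaler: Bystander: brass fish scaler with wooden handle, 190 mm long, lying on the counter right of the vat. Leave alone.
- spray: Bystander: clear plastic bottle, 60 mm across, 150 mm tall, standing behind the board. Leave alone.

How it is judged:
By the outcome, as a careful person would: the job done as asked, in the order asked, and still so for the second after the job is handed in, with the robot touching nothing.
It also fails if it takes over 72 s, if anything falls off the work surface, if the arm or the gripper's body presses on something with over 40 N, if the wrist force passes 120 N, or if a joint passes its speed limit or range.

## Working session

There is one attempt and no reset: what is moved stays moved. The work goes in short steps, Python scripts to look and compute and a tool call to move; the robot and the scene stay as the last step left them, time stands still between calls to the robot, and variables do not carry over. Pictures are saved under pics/ and viewed, at most 10 in all, crops included, and the job is handed in when it is done.

Besides the shell and the picture viewer there is one more tool, called as a command line: name --argument value ..., lists and objects as JSON in quotes. arm_command: Moves the arm, as the interface text tells. Its arguments: {"type":"object","properties":{"moves":{"type":"array"},"newtons":{"type":"number"}},"required":["moves"]}

```bash
mkdir -p pics; ls
cat > h.py <<'E'
import numpy as np, cv2
from scipy.spatial.transform import Rotation as R
from workcell import *
def q2R(q): return R.from_quat([q[1],q[2],q[3],q[0]])
def cam(name):
    i=camera_info(name); 
    if name=='wrist':
        s=get_state(); T=np.eye(4); T[:3,:3]=q2R(s['orientation']).as_matrix(); T[:3,3]=s['tcp_pos']
        M=T@np.array(i['tool_from_camera'])
    else:
        M=np.eye(4); o=np.array(i['orientation']); M[:3,:3]=q2R(o).as_matrix() if o.size==4 else o; M[:3,3]=i['eye']
    f=200/np.tan(np.radians(i['fovy'])/2)
    K=np.array([[f,0,i['cx']],[0,f,i['cy']],[0,0,1]]); return K,np.array([i['k1'],0,0,0,0.]),M
def cloud(name,d,c):
    K,D,M=c; v,u=np.mgrid[0:400,0:640]
    n=cv2.undistortPoints(np.stack([u.ravel(),v.ravel()],1).astype(float)[:,None],K,D)[:,0]
    P=np.c_[n,np.ones(len(n))]*d.reshape(-1,1)
    P=P@M[:3,:3].T+M[:3,3]; P[d.ravel()<=0]=np.nan
    return P.reshape(400,640,3)
def shoot(name):
    c=cam(name); p,d=read_camera(name); return p,d,cloud(name,d,c)
E
python3 - <<'E'
from h import *
for n in ('scene','top'):
    p,d,P=shoot(n); cv2.imwrite(f'pics/{n}0.png',p); np.savez(f'{n}0.npz',p=p,P=P)
    i=camera_info(n); print(n,i)
    for l in ('vat','plate','fish_long','fish_mid','fish_short','low_long','low_mid','low_short'):
        for r in recognise(n,l)[:3]:
            u,v=map(int,map(round,r['point'])); print(l,round(r['confidence'],2),u,v,P[v,u].round(3))
print(camera_info('wrist')); print(get_state())
E
```

```text
pics
scene {'fovy': 54.61404563501936, 'cx': 324.78015776072624, 'cy': 191.41948849170845, 'k1': 0.014327235519917079, 'eye': array([ 0.95128345, -0.61310669,  1.02146599]), 'orientation': array([-0.28543968,  0.92474963,  0.24191065, -0.06958128])}
vat 0.93 250 224 [ 0.525 -0.252  0.091]
plate 0.89 350 107 [0.523 0.366 0.011]
fish_long 0.89 313 165 [0.55  0.047 0.035]
fish_mid 0.6 322 151 [0.548 0.11  0.039]
fish_short 0.56 339 139 [0.572 0.185 0.038]
low_long 0.63 249 237 [ 0.551 -0.29   0.101]
low_long 0.26 313 164 [0.548 0.05  0.036]
low_mid 0.66 230 255 [nan nan nan]
low_mid 0.29 248 225 [ 0.531 -0.265  0.11 ]
low_short 0.83 276 229 [ 0.593 -0.228  0.084]
top {'fovy': 46.32255610198807, 'cx': 320.1572938703858, 'cy': 194.8474147776331, 'k1': -0.0735703116084481, 'eye': array([ 0.5603473 , -0.04620152,  1.44850072]), 'orientation': array([ 0.01735643, -0.70552612,  0.70819059, -0.01994304])}
vat 0.79 405 229 [ 0.531 -0.301  0.074]
plate 0.92 178 234 [0.517 0.387 0.012]
fish_long 0.65 290 224 [0.547 0.04  0.037]
fish_mid 0.63 264 223 [0.55  0.118 0.039]
fish_short 0.84 236 224 [0.
[... 683 characters left out ...]
t_pos': array([-1.39358522e+00,  3.13161897e-01,  4.60845418e-02,  1.30360575e+00,
        3.74074593e-06,  1.43119340e+00]), 'qvel': array([ 9.00175336e-04,  1.48221037e-03,  1.12405743e-03,  1.07031220e-03,
       -9.00377019e-04, -1.30900328e-05]), 'tau': array([ 5.78674044e-04, -4.80444574e+01,  2.98815125e+01,  2.84714417e-06,
       -1.46090583e-04,  1.29324707e-05]), 'tcp_pos': array([ 0.17913175, -0.54641772,  0.23133855]), 'orientation': array([5.65638617e-05, 9.87479821e-01, 1.57745366e-01, 2.93446115e-06]), 'wrist_force': array([ 0.26598371, -0.52500997,  0.32125065]), 'ft_torque': array([ 0.0099489 , -0.00159174,  0.01042654]), 'grip_force': 0.0, 'finger_gap': 0.0851832139747575}
```

Run:
```python
from h import *
p=cv2.imread('pics/top0.png'); c=p[130:310,130:470]; cv2.imwrite('pics/a.png',cv2.resize(c,(800,424),interpolation=cv2.INTER_CUBIC))
p=cv2.imread('pics/scene0.png'); c=p[80:300,180:400]; cv2.imwrite('pics/b.png',cv2.resize(c,(600,600),interpolation=cv2.INTER_CUBIC))
P=np.load('top0.npz')['P']
X=P.reshape(-1,3); X=X[np.isfinite(X[:,0])]
def rect(m,name):
    q=X[m]
    r=cv2.minAreaRect(q[:,:2].astype(np.float32)); print(name,len(q),r,q[:,2].mean().round(4),q[:,2].min().round(3),q[:,2].max().round(3))
z=X[:,2]
# fish components above board
for nm,mask in (('fish',(P[...,2]>.024)&(P[...,2]<.06)&(P[...,1]>-.05)&(P[...,1]<.26)),('plate',(P[...,2]>.006)&(P[...,2]<.03)&(P[...,1]>.26)),('vat',(P[...,2]>.02)&(P[...,1]<-.13))):
    n,l,s,c=cv2.connectedComponentsWithStats(mask.astype(np.uint8))
    for k in range(1,n):
        if s[k,4]>150:
            q=P[l==k]; r=cv2.minAreaRect(q[:,:2].astype(np.float32)); print(nm,s[k],np.round(np.r_[r[0],r[1]],4),r[2],q[:,2].mean(),np.percentile(q[:,2],[1,99]))
```

```text
fish [282 198  13  60 550] [0.537  0.0465 0.1786 0.0368] 0.3241036832332611 0.03379641303946218 [0.02448665 0.04306832]
fish [258 203  12  51 449] [0.5353 0.1205 0.0342 0.1519] 89.73541259765625 0.03364516382198289 [0.02437045 0.04183097]
fish [233 206  12  42 369] [0.5402 0.1963 0.1245 0.0338] 1.2797178030014038 0.0331357453904452 [0.02430233 0.04194616]
plate [ 144  202   69   63 3015] [0.5197 0.3886 0.2027 0.1811] 85.50239562988281 0.011057543510223342 [0.00620004 0.0179046 ]
vat [ 351  178   98   97 6562] [ 0.5396 -0.2772  0.2495  0.2232] 73.1009750366211 0.09664546248847344 [0.03469501 0.18519202]
vat [ 459  330  146   70 6274] [ 0.1239 -0.5898  0.2119  0.2427] 3.3914761543273926 0.2144691239536257 [0.03309688 0.57706479]
vat [366 380  29  20 247] [ 0.276  -0.1469  0.0091  0.0349] 7.863935470581055 0.6718465912187934 [0.6059532  0.71433579]
```

View pics/a.png

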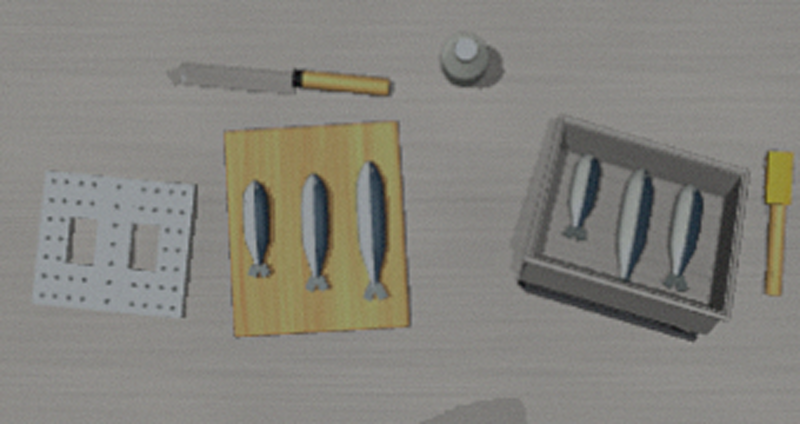

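View pics/b.png

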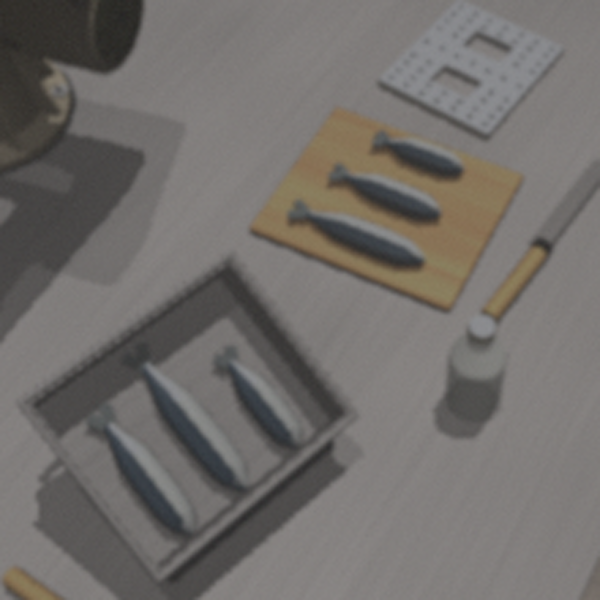

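The top picture shows, left to right:
- The plate, slots near (82,242) and (146,247) in the crop.
- The board with the short, mid and long fish at (258,230), (316,232) and (372,230).
- The vat at about (635,215), turned roughly 16°. Its rows from left to right are short, long and mid.

The scaler is at (780,225). The scene view agrees. Next I'll fit the poses.

```bash
cat >> h.py <<'E'
S=np.radians(28)
def vatR(yaw): # yaw: heading of downslope direction
    d=np.array([np.cos(yaw),np.sin(yaw),0]); up=np.array([0,0,1.])
    x=-d*np.cos(S)+up*np.sin(S); n=d*np.sin(S)+up*np.cos(S)
    return np.stack([x,np.cross(n,x),n],1)
E
python3 - <<'E'
from h import *
from scipy.optimize import least_squares
def boxd(q,lo,hi):
    c=np.clip(q,lo,hi); return np.linalg.norm(q-c,axis=1)
res={}
for names in (('top',),('scene',),('top','scene')):
    X=[]
    for n in names:
        Q=np.load(f'{n}0.npz')['P'].reshape(-1,3); Q=Q[np.isfinite(Q[:,0])]; X.append(Q[(np.abs(Q[:,0]-.54)<.16)&(np.abs(Q[:,1]+.275)<.17)&(Q[:,2]>.03)&(Q[:,2]<.2)])
    X=np.vstack(X)
    def f(p):
        q=(X-p[:3])@vatR(p[3]); D=[np.abs(q[:,2])+10*boxd(q[:,:2],[0,-.115],[.19,.115])]
        for a,b,lo,hi in ((0,0,-.115,.115),(0,-.003,-.115,.115),(0,.19,-.115,.115),(0,.193,-.115,.115),(1,.115,0,.19),(1,.118,0,.19),(1,-.115,0,.19),(1,-.118,0,.19)):
            o=1-a; D.append(np.hypot(q[:,a]-b,boxd(q[:,[o,2]],[lo,0],[hi,.062])))
        return np.minimum(np.min(D,0),.012)
    best=min((least_squares(f,[.63+dx,-.31+dy,.038,y0],loss='soft_l1',f_scale=.002,x_scale=[.01,.01,.01,.1],diff_step=1e-4) for y0 in (-.2,-.28,-.36) for dx in(-.015,.01) for dy in (-.01,.01)),key=lambda r:r.cost)
    print(names,len(X),best.cost/len(X)*1e6,best.x.round(4)); res[names]=best.x
vp=res[('top','scene')]; np.save('vat.npy',vp)
for n in ('top','scene'):
    P=np.load(f'{n}0.npz')['P']; q=(P-vp[:3])@vatR(vp[3])
    m=(q[...,2]>.012)&(q[...,2]<.034)&(np.abs(q[...,1])<.1)&(q[...,0]>-.002)&(q[...,0]<.183)
    k,l,s,c=cv2.connectedComponentsWithStats(m.astype(np.uint8),connectivity=4)
    for i in range(1,k):
        if s[i,4]>100:
            z=q[l==i]; r=cv2.minAreaRect(z[:,:2].astype(np.float32)); print(n,'low',np.round(np.r_[r[0],r[1],r[2]],4),'x',np.percentile(z[:,0],[0,1,99,100]).round(4),'z99',np.percentile(z[:,2],99).round(4))
    for nm,m in (('fish',(P[...,2]>.022)&(P[...,2]<.06)&(P[...,1]>-.02)&(P[...,1]<.26)&(P[...,0]>.4)&(P[...,0]<.66)),('plate',(P[...,2]>.006)&(P[...,2]<.03)&(P[...,1]>.27)&(P[...,0]>.38)&(P[...,0]<.66))):
        k,l,s,c=cv2.connectedComponentsWithStats(m.astype(np.uint8),connectivity=4)
        for i in range(1,k):
            if s[i,4]>100:
                z=P[l==i]; r=cv2.minAreaRect(z[:,:2].astype(np.float32)); 
                print(n,nm,np.round(np.r_[r[0],r[1],r[2]],4),'x',z[:,0].min().round(4),z[:,0].max().round(4),'z',np.percentile(z[:,2],[50,99]).round(4))
                if nm=='plate': # slots: holes' blob centroid
                    h=cv2.minAreaRect(z[:,:2].astype(np.float32)); b=cv2.boxPoints(h); print(b.round(3).tolist())
                    g=(P[...,2]<.005)&(np.abs(P[...,0]-r[0][0])<.05)&(np.abs(P[...,1]-r[0][1])<.075)
                    kk,ll,ss,cc=cv2.connectedComponentsWithStats(g.astype(np.uint8))
                    for j in range(1,kk):
                        if ss[j,4]>20: print('  slot',P[ll==j].mean(0).round(4),ss[j,4])
E
```

```text
('top',) 6556 6.048176005947592 [ 0.608  -0.2969  0.0356 -0.2954]
('scene',) 7764 6.07298630725388 [ 0.6102 -0.2967  0.0344 -0.2921]
('top', 'scene') 14320 6.097635505082644 [ 0.6093 -0.2968  0.0349 -0.2936]
top low [ 6.23000e-02 -6.56000e-02  3.59000e-02  1.28600e-01  8.82889e+01] x [-0.0018 -0.0016  0.125   0.1264] z99 0.0305
top low [ 0.0819 -0.0118  0.1677  0.0643  0.208 ] x [-0.002  -0.0018  0.1617  0.1657] z99 0.0318
top low [0.0765 0.0696 0.1566 0.059  0.2036] x [-0.0019 -0.0017  0.152   0.1547] z99 0.0322
top fish [0.537  0.0465 0.1786 0.0368 0.3241] x 0.4477 0.6263 z [0.0339 0.043 ]
top fish [5.35300e-01 1.20500e-01 3.42000e-02 1.51900e-01 8.97354e+01] x 0.4593 0.6113 z [0.0338 0.0418]
top fish [0.54   0.1963 0.1248 0.0338 1.2797] x 0.4776 0.6023 z [0.0333 0.0419]
top plate [ 0.5197  0.3886  0.2027  0.1811 85.5024] x 0.4246 0.616 z [0.0108 0.0179]
[[0.42100000381469727, 0.29499998688697815], [0.6019999980926514, 0.2800000011920929], [0.6179999709129333, 0.4830000102519989], [0.43700000643730164, 0.4970000088214874]]
  slot [ 0.5234  0.4341 -0.0014] 228
  slot [ 0.5155  0.350
[... 213 characters left out ...]
66000e-02 6.64000e-02 3.56000e-02 1.50900e-01 8.81074e+01] x [0.0011 0.0059 0.1497 0.1522] z99 0.0288
scene fish [0.5406 0.1959 0.1244 0.0326 2.4811] x 0.4782 0.6026 z [0.0331 0.0401]
scene fish [5.35800e-01 1.20700e-01 3.56000e-02 1.52700e-01 8.91967e+01] x 0.4593 0.6122 z [0.0337 0.0406]
scene fish [0.5386 0.0451 0.18   0.0374 3.2683] x 0.4485 0.6284 z [0.0334 0.04  ]
scene plate [ 0.521   0.3886  0.2072  0.1773 84.1856] x 0.4233 0.6164 z [0.0113 0.0166]
[[0.421999990940094, 0.2939999997615814], [0.5989999771118164, 0.2770000100135803], [0.6200000047683716, 0.4830000102519989], [0.4429999887943268, 0.5009999871253967]]
  slot [ 0.5202  0.4412 -0.0007] 94
  slot [ 0.5124  0.358  -0.001 ] 97
```

```bash
cat >> h.py <<'E'
def down(heading): # tool pointing down, tool x at heading (deg)
    a=np.radians(heading); return R.from_matrix(np.array([[np.cos(a),np.sin(a),0],[np.sin(a),-np.cos(a),0],[0,0,-1]]))
def vat():
    v=np.load('vat.npy'); return v[:3],vatR(v[3])
def toolvat(): return R.from_matrix(vat()[1]@np.diag([1.,-1,-1]))
def plan(wps,start=None):
    """wps: (pos, Rot, grip, n rows, arc?) -> prints rounded rows in groups of 8"""
    if start is None: s=get_state(); p,r=np.array(s['tcp_pos']),q2R(s['orientation'])
    else: p,r=start
    rows=[]
    for P,Q,g,n,arc in wps:
        p0,r0=p.copy(),r; rv=(r0.inv()*Q).as_rotvec(); P=np.array(P)
        for k in range(1,n+1):
            t=k/n
            if arc:
                a0,a1=np.arctan2(p0[1],p0[0]),np.arctan2(P[1],P[0]); h0,h1=np.hypot(*p0[:2]),np.hypot(*P[:2])
                a=a0+(a1-a0)*t; h=h0+(h1-h0)*t; T=np.array([h*np.cos(a),h*np.sin(a),p0[2]+(P[2]-p0[2])*t])
            else: T=p0+(P-p0)*t
            QT=r0*R.from_rotvec(rv*t)
            d=np.round(r.inv().apply(T-p)*1000,0 if k<n else 1); w=np.round((r.inv()*QT).as_rotvec(),2 if k<n else 3)
            if np.linalg.norm(d)>62 or np.linalg.norm(w)>.186: print('! too fast',d,w)
            rows.append([g,*d,*w]); p=p+r.apply(d/1000); r=r*R.from_rotvec(w)
    for i in range(0,len(rows),8): print('['+', '.join(','.join(f'{x:g}' for x in q) for q in rows[i:i+8])+']')
    return p,r
def show():
    s=get_state(); print('t',round(s['clock'],2),'tcp',s['tcp_pos'].round(4),'F',s['wrist_force'].round(1),'gap',round(s['finger_gap'],4),'grip',round(s['grip_force'],1))
    O,V=vat(); print('vat frame',(V.T@(s['tcp_pos']-O)*1000).round(1),'rot err',(toolvat().inv()*q2R(s['orientation'])).as_rotvec().round(3),'q',s['joint_pos'].round(2))
E
python3 - <<'E'
from h import *
plan([([.52,.389,.26],down(174.8),.41,22,True),([.52,.389,.15],down(174.8),.41,2,False)])
E
```

```text
[0.41,50,1,-1,0,0,-0.12, 0.41,50,3,-2,0,0,-0.13, 0.41,50,5,-1,-0,0,-0.12, 0.41,50,7,-1,-0,0,-0.13, 0.41,50,9,-2,-0,0,-0.12, 0.41,50,11,-1,-0,0,-0.13, 0.41,50,13,-1,-0,0,-0.12, 0.41,50,15,-1,-0,0,-0.12]
[0.41,49,16,-2,-0,0,-0.13, 0.41,49,19,-1,-0,0,-0.12, 0.41,49,21,-1,-0,0,-0.13, 0.41,48,22,-2,-0,0,-0.12, 0.41,47,25,-1,-0,0,-0.13, 0.41,47,26,-1,-0,0,-0.12, 0.41,46,29,-2,-0,0,-0.12, 0.41,45,30,-1,-0,0,-0.13]
[0.41,44,32,-1,-0,0,-0.12, 0.41,43,33,-2,-0,0,-0.13, 0.41,42,36,-1,-0,0,-0.12, 0.41,41,37,-1,-0,0,-0.13, 0.41,39,40,-1,-0,0,-0.12, 0.41,38.4,40.3,-1.8,-0,0,-0.124, 0.41,-0,0,55,-0,0,-0, 0.41,-0,0,55,-0,0,-0]
```

arm_command --moves '[0.41,50,1,-1,0,0,-0.12,0.41,50,3,-2,0,0,-0.13,0.41,50,5,-1,0,0,-0.12,0.41,50,7,-1,0,0,-0.13,0.41,50,9,-2,0,0,-0.12,0.41,50,11,-1,0,0,-0.13,0.41,50,13,-1,0,0,-0.12,0.41,50,15,-1,0,0,-0.12]'

```text
clock: 1.9
tcp_pos: [0.5101, -0.321, 0.2412]
orientation: [0.0, 0.793, 0.609, 0.0]
wrist_force: [-0.2, -0.9, -0.4]
finger_gap: 0.0599
grip_force: 0.0
```

arm_command --moves '[0.41,49,16,-2,0,0,-0.13,0.41,49,19,-1,0,0,-0.12,0.41,49,21,-1,0,0,-0.13,0.41,48,22,-2,0,0,-0.12,0.41,47,25,-1,0,0,-0.13,0.41,47,26,-1,0,0,-0.12,0.41,46,29,-2,0,0,-0.12,0.41,45,30,-1,0,0,-0.13]'

```text
clock: 2.9
tcp_pos: [0.6247, 0.0807, 0.2522]
orientation: [0.0, 0.403, 0.915, 0.0]
wrist_force: [-0.1, -0.6, -0.0]
finger_gap: 0.0602
grip_force: 0.0
```

arm_command --moves '[0.41,44,32,-1,0,0,-0.12,0.41,43,33,-2,0,0,-0.13,0.41,42,36,-1,0,0,-0.12,0.41,41,37,-1,0,0,-0.13,0.41,39,40,-1,0,0,-0.12,0.41,38.4,40.3,-1.8,0,0,-0.124,0.41,0,0,55,0,0,0,0.41,0,0,55,0,0,0]'

```text
clock: 3.9
tcp_pos: [0.5199, 0.3906, 0.1497]
orientation: [0.001, 0.044, 0.999, 0.001]
wrist_force: [0.8, 0.3, 0.3]
finger_gap: 0.06
grip_force: 0.0
```

Run:
```python
from h import *
p,d,P=shoot('wrist'); cv2.imwrite('pics/w1.png',p); show(); np.savez('w1.npz',P=P)
m=(P[...,2]>.006)&(P[...,2]<.025)&(P[...,1]>.27); q=P[m]; r=cv2.minAreaRect(q[:,:2].astype(np.float32)); print(r,np.percentile(q[:,2],[5,50,95]))
g=(P[...,2]<.005)&(np.abs(P[...,0]-.52)<.05)&(np.abs(P[...,1]-.389)<.075)
k,l,s,c=cv2.connectedComponentsWithStats(g.astype(np.uint8))
for j in range(1,k):
    if s[j,4]>50: z=P[l==j]; print('slot',z.mean(0).round(4),cv2.minAreaRect(z[:,:2].astype(np.float32)))
```

```text
t 3.95 tcp [0.5152 0.3872 0.14  ] F [-3.1 -2.4 -4.7] gap 0.0598 grip 0.0
vat frame [ 303.7 -627.5  -42.5] rot err [ 0.058 -0.478 -0.198] q [ 0.52  0.49  0.09  1.18 -0.    0.61]
((0.5205838680267334, 0.3911314606666565), (0.20096582174301147, 0.17575888335704803), 84.4065933227539) [0.01113694 0.01229979 0.01344688]
slot [5.183e-01 3.484e-01 4.000e-04] ((0.5193498730659485, 0.34813448786735535), (0.03794022276997566, 0.06133982911705971), 84.40190124511719)
slot [5.266e-01 4.337e-01 3.000e-04] ((0.5276505947113037, 0.4336759150028229), (0.03790488839149475, 0.06060612574219704), 84.8647232055664)
```

View pics/w1.png

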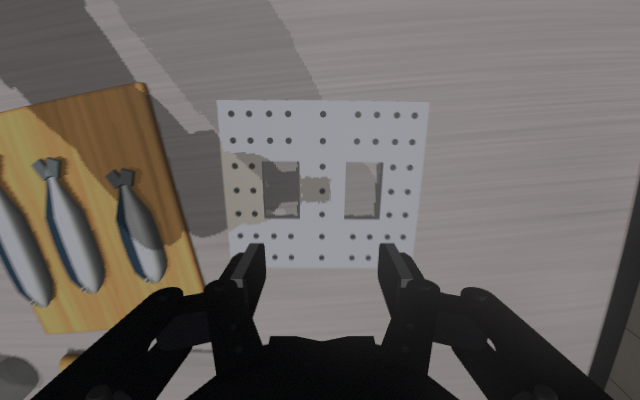

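The wrist view shows the plate square between the fingers, with its slots at (281,188) and (363,190). The clear fit gives centre (0.521, 0.3905), so I'll descend.

arm_command --moves '[0.41,-0.9,1.6,0,0,0,0,0.41,0,0,50,0,0,0,0.41,0,0,50,0,0,0,0.41,0,0,30,0,0,0,0.41,0,0,12,0,0,0,0.41,0,0,5,0,0,0,0.41,0,0,0,0,0,0,0.41,0,0,0,0,0,0]'

```text
clock: 4.95
tcp_pos: [0.5221, 0.3911, 0.0047]
orientation: [0.001, 0.045, 0.999, 0.001]
wrist_force: [0.7, 0.4, 0.4]
finger_gap: 0.0599
grip_force: 0.0
```

arm_command --moves '[0.41,0,0,3,0,0,0,-1,0,0,0,0,0,0,-1,0,0,0,0,0,0,-1,0,0,0,0,0,0,-1,0,0,0,0,0,0]' --newtons 40

```text
clock: 5.58
tcp_pos: [0.5212, 0.3905, 0.0004]
orientation: [0.0, 0.045, 0.999, 0.0]
wrist_force: [-1.8, -1.3, 4.7]
finger_gap: 0.0445
grip_force: 41.2
```

Run:
```python
from h import *
show(); O,V=vat(); Q=toolvat()
c=get_state(); p=c['tcp_pos']; r=q2R(c['orientation'])
g=lambda v:O+V@np.array(v)/1000
# plate centre in vat x when against wall: 87.5 ; tool height: underside at z=8 world now -> tcp offset
off=8-p[2]*1000; print('tip below underside mm',off)
h=26-off
plan([(p+[0,0,.2],r,-1,4,False),(g([100,0,h+150]),Q,-1,20,True),(g([98,0,h+40]),Q,-1,4,False)])
```

```text
t 5.58 tcp [5.212e-01 3.905e-01 4.000e-04] F [-1.8 -1.3  4.7] gap 0.0445 grip 41.2
vat frame [ 234.  -632.4 -163.4] rot err [ 0.049 -0.487 -0.199] q [ 0.52  0.61 -0.09  0.88 -0.    0.61]
tip below underside mm 7.552588990282334
[-1,-0,0,-50,0,0,0, -1,-0,0,-50,0,0,0, -1,-0,0,-50,0,0,0, -1,-0.1,0,-50,0,0,0, -1,-24,-27,-1,-0,0.02,0.01, -1,-23,-27,-2,-0,0.03,0.01, -1,-21,-29,-3,-0.01,0.02,0.01, -1,-20,-30,-3,0,0.03,0.01]
[-1,-18,-31,-4,-0,0.02,0.01, -1,-18,-31,-4,-0,0.03,0.01, -1,-15,-32,-4,-0.01,0.02,0.01, -1,-14,-33,-4,0,0.03,0.01, -1,-13,-34,-5,-0,0.02,0.01, -1,-11,-34,-4,-0,0.02,0.01, -1,-9,-35,-4,-0.01,0.03,0.01, -1,-8,-35,-4,0,0.02,0.01]
[-1,-6,-36,-4,-0,0.03,0.01, -1,-5,-36,-4,-0,0.02,0.01, -1,-3,-36,-3,-0.01,0.03,0.01, -1,-1,-37,-2,0,0.02,0.01, -1,0,-36,-2,-0,0.02,0.01, -1,2,-37,-1,-0,0.03,0.01, -1,3,-36,-0,-0.01,0.02,0.01, -1,4.5,-36.9,0.1,0.001,0.028,0.008]
[-1,-1,0,27,0,-0,0, -1,-0,0,28,0,-0,0, -1,-1,0,27,0,-0,0, -1,-0.1,0,28,0,-0,0]
```

arm_command --moves '[-1,0,0,-20,0,0,0,-1,0,0,-50,0,0,0,-1,0,0,-60,0,0,0,-1,0,0,-60,0,0,0,-1,-24,-27,-11,0,0.02,0.01,-1,-23,-27,-2,0,0.03,0.01,-1,-21,-29,-3,-0.01,0.02,0.01,-1,-20,-30,-3,0,0.03,0.01]' --newtons 60

```text
clock: 6.58
tcp_pos: [0.5971, 0.2679, 0.2051]
orientation: [-0.05, 0.065, 0.997, 0.007]
wrist_force: [0.9, 1.0, -2.2]
finger_gap: 0.0437
grip_force: 61.4
```

arm_command --moves '[-1,-18,-31,-4,0,0.02,0.01,-1,-18,-31,-4,0,0.03,0.01,-1,-15,-32,-4,-0.01,0.02,0.01,-1,-14,-33,-4,0,0.03,0.01,-1,-13,-34,-5,0,0.02,0.01,-1,-11,-34,-4,0,0.02,0.01,-1,-9,-35,-4,-0.01,0.03,0.01,-1,-8,-35,-4,0,0.02,0.01]'

```text
clock: 7.58
tcp_pos: [0.6615, -0.0116, 0.2165]
orientation: [-0.144, 0.105, 0.984, 0.022]
wrist_force: [0.1, 0.1, -2.2]
finger_gap: 0.0438
grip_force: 61.4
```

arm_command --moves '[-1,-6,-36,-4,0,0.03,0.01,-1,-5,-36,-4,0,0.02,0.01,-1,-3,-36,-3,-0.01,0.03,0.01,-1,-1,-37,-2,0,0.02,0.01,-1,0,-36,-2,0,0.02,0.01,-1,2,-37,-1,0,0.03,0.01,-1,3,-36,0,-0.01,0.02,0.01,-1,4.5,-36.9,0.1,0,0.028,0.008]'

```text
clock: 8.57
tcp_pos: [0.5842, -0.2892, 0.2207]
orientation: [-0.234, 0.142, 0.961, 0.034]
wrist_force: [-0.4, -0.4, -1.8]
finger_gap: 0.0436
grip_force: 61.5
```

arm_command --moves '[-1,0,0,0,0,0,0,-1,0,0,0,0,0,0]'

```text
clock: 8.82
tcp_pos: [0.5848, -0.2879, 0.2215]
orientation: [-0.233, 0.142, 0.961, 0.034]
wrist_force: [0.2, 0.2, -1.7]
finger_gap: 0.0437
grip_force: 61.5
```

Run:
```python
from h import *
O,V=vat()
for n in ('wrist','top'):
    p,d,P=shoot(n); cv2.imwrite(f'pics/p1{n}.png',p)
    q=(P-O)@V
    for lo in (.1,):
        m=(q[...,2]>lo)&(q[...,2]<.2)&(np.abs(q[...,1])<.14)&(q[...,0]>-.05)&(q[...,0]<.25)&(p.min(-1)>90)
        k,l,s,c=cv2.connectedComponentsWithStats(m.astype(np.uint8)); i=1+s[1:,4].argmax(); z=q[l==i]
        A=np.c_[z[:,:2],np.ones(len(z))]; w=np.linalg.lstsq(A,z[:,2],rcond=None)[0]
        print(n,len(z),cv2.minAreaRect((z[:,:2]*1000).astype(np.float32)),'plane',w.round(3),'x',np.percentile(z[:,0],[1,99]).round(3))
show()
```

```text
wrist 75186 ((131.10992431640625, -1.1357879638671875), (202.2794189453125, 135.9215850830078), 89.52648162841797) plane [-0.013 -0.     0.165] x [0.07  0.198]
top 808 ((103.57656860351562, -87.55516052246094), (59.84050369262695, 186.74339294433594), 75.84492492675781) plane [-0.011  0.017  0.166] x [0.023 0.196]
t 8.93 tcp [ 0.5852 -0.287   0.2221] F [-0.3  0.4 -1.5] gap 0.044 grip 61.5
vat frame [110.8  -2.3 153.1] rot err [ 0.001 -0.013 -0.002] q [-0.53  1.07  1.26  2.23 -0.11 -0.21]
```

View pics/p1wrist.png

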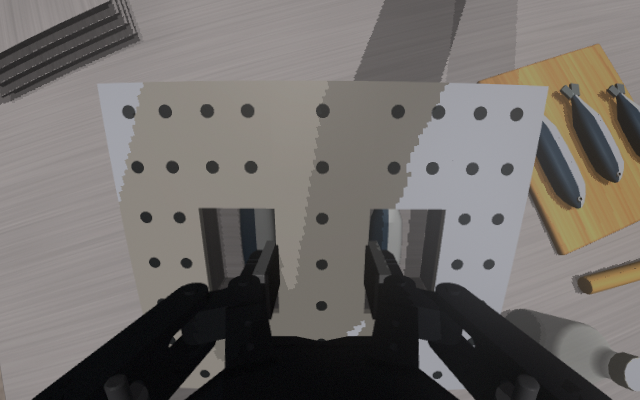

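The wrist view shows the plate level in the grip, its centre on the tool, over the vat. The low fish are visible through the slots at (248,240) and (390,235). Joint 3 is on its stop, so I'll check reach lower down.

```bash
cat > kin.py <<'E'
from h import *
from scipy.optimize import least_squares
def fk(k,q):
    a,d,L1,L2,e,Lw,Lt=k; q1,q2,q3,q4,q5,q6=q
    ph=q2-q3; r=a+L1*np.sin(q2)+L2*np.cos(ph)+e*np.sin(ph); z=d+L1*np.cos(q2)-L2*np.sin(ph)+e*np.cos(ph)
    Rz=R.from_euler('z',q1); B=Rz*R.from_euler('y',ph+q4)  # local x axis = tool axis at q5=0
    t=B*R.from_euler('z',q5)
    return Rz.apply([r,0,z])+B.apply([Lw,0,0])+t.apply([Lt,0,0]),t*R.from_euler('x',q6)
E
python3 - <<'E'
from kin import *
import json
D=[([-1.39358522,.313161897,.0460845418,1.30360575,0,1.4311934],[.17913175,-.54641772,.23133855]),([.52,.49,.09,1.18,0,.61],[.5152,.3872,.14]),([.52,.61,-.09,.88,0,.61],[.5212,.3905,.0004])]
s=get_state(); D.append((s['joint_pos'],s['tcp_pos'])); print(s['joint_pos'].round(4))
def rf(Rt): return Rt.apply([1,0,0])
for sg in (1,-1):
    def f(k):
        o=[]
        for q,p in D:
            q=np.array(q,float); q[4]*=sg; pp=fk(k,q)[0]
            o+=[np.hypot(*pp[:2])-np.hypot(*p[:2]),pp[2]-p[2]]
        return np.r_[o,1e-3*(np.array(k)-[0,.3,.35,.35,0,.1,.15])]
    r=least_squares(f,[0,.3,.35,.35,0,.1,.15]); q=np.array(s['joint_pos']); q[4]*=sg
    P,T=fk(r.x,q); print(sg,r.x.round(3),(r.fun[:8]*1000).round(1),P,s['tcp_pos'],rf(T),q2R(s['orientation']).apply([0,0,1]))
E
```

```text
[-0.529   1.071   1.2638  2.2273 -0.1083 -0.2117]
1 [ 0.017  0.271  0.523  0.396  0.055 -0.681  1.169] [-0.2 -1.1  0.6  2.  -0.4 -0.7 -0.  -0.2] [ 0.48820334 -0.43178026  0.22195028] [ 0.58519487 -0.28701851  0.22210109] [-0.43844817  0.13109424 -0.88914425] [-0.43844817  0.13109424 -0.88914425]
-1 [ 0.017  0.271  0.523  0.396  0.055 -0.681  1.169] [-0.2 -1.1  0.6  2.  -0.4 -0.7 -0.  -0.2] [ 0.61576053 -0.21357824  0.22195028] [ 0.58519487 -0.28701851  0.22210109] [-0.32933749  0.31774095 -0.88914425] [-0.43844817  0.13109424 -0.88914425]
```

```bash
cat > kin.py <<'E'
from h import *
from scipy.optimize import least_squares
def fk(k,q):
    a,d,L1,L2,e,Lw,Lt,s=k; q1,q2,q3,q4,q5,q6=q
    ph=q2-q3; r=a+L1*np.sin(q2)+L2*np.cos(ph)+e*np.sin(ph); z=d+L1*np.cos(q2)-L2*np.sin(ph)+e*np.cos(ph)
    Rz=R.from_euler('z',q1); B=Rz*R.from_euler('y',ph+q4); t=B*R.from_euler('z',q5)
    return Rz.apply([r,s,z])+B.apply([Lw,0,0])+t.apply([Lt,0,0]),t*R.from_euler('x',q6)
def ik(p,tz,q0):
    k=np.load('kin.npy'); lo=np.array([-2.76,-.86,-1.03,-2.2,-1.47]); hi=np.array([2.76,1.69,1.26,2.34,1.5])
    def f(q):
        P,T=fk(k,np.r_[q,0]); return np.r_[P-p,.2*(T.apply([1,0,0])-tz)]
    r=least_squares(f,np.clip(q0,lo+.01,hi-.01),bounds=(lo,hi)); return r.x,np.abs(r.fun).max()
E
python3 - <<'E'
from kin import *
D=[([-1.39358522,.313161897,.0460845418,1.30360575,0,1.4311934],[.17913175,-.54641772,.23133855]),([.52,.49,.09,1.18,0,.61],[.5152,.3872,.14]),([.52,.61,-.09,.88,0,.61],[.5212,.3905,.0004])]
s=get_state(); D.append((s['joint_pos'],s['tcp_pos']))
k0=np.array([0,.3,.4,.35,0,.1,.2,.08])
r=least_squares(lambda k:np.r_[np.ravel([fk(k,q)[0]-p for q,p in D]),1e-3*(k-k0)],k0); print(r.x.round(3),(r.fun[:12]*1000).round(1)); np.save('kin.npy',r.x)
O,V=vat(); q0=s['joint_pos'][:5]
for tilt in (0,8,15):
    tz=R.from_rotvec(V[:,1]*np.radians(-tilt)).apply(-V[:,2])
    if tilt==8: print('check tool more vertical:',tz)
    for v in ([95,0,140],[95,0,80],[90,0,18],[72,0,33],[61,66,33],[50,-66,33],[61,66,110],[50,-66,110],[72,0,110]):
        q,e=ik(O+V@np.array(v)/1000,tz,q0); print(tilt,v,q.round(2),'err',round(e*1000,1))
E
```

```text
[0.014 0.193 0.498 0.398 0.071 0.1   0.3   0.08 ] [ 0.1 -0.8 -1.1 -0.3 -0.2  2.9 -0.3 -0.1 -1.3 -0.1  0.  -0.5]
0 [95, 0, 140] [-0.53  1.09  1.26  2.21 -0.11] err 1.2
0 [95, 0, 80] [-0.54  0.91  0.76  1.89 -0.11] err 0.0
0 [90, 0, 18] [-0.55  0.86  0.5   1.69 -0.12] err 0.0
0 [72, 0, 33] [-0.54  0.92  0.63  1.76 -0.11] err 0.0
0 [61, 66, 33] [-0.62  0.98  0.75  1.8  -0.15] err 0.0
0 [50, -66, 33] [-0.45  0.96  0.69  1.78 -0.07] err 0.0
0 [61, 66, 110] [-0.6   1.14  1.26  2.13 -0.14] err 4.2
0 [50, -66, 110] [-0.44  1.15  1.26  2.15 -0.07] err 1.5
0 [72, 0, 110] [-0.53  1.08  1.14  2.1  -0.11] err 0.0
check tool more vertical: [-0.5626341   0.17010106 -0.80901699]
8 [95, 0, 140] [-0.52  1.11  1.26  2.24 -0.13] err 13.0
8 [95, 0, 80] [-0.53  1.11  1.08  2.16 -0.14] err 0.0
8 [90, 0, 18] [-0.53  1.    0.72  1.9  -0.14] err 0.0
8 [72, 0, 33] [-0.53  1.08  0.9   2.   -0.14] err 0.0
8 [61, 66, 33] [-0.6   1.19  1.11  2.1  -0.18] err 0.0
8 [50, -66, 33] [-0.44  1.15  1.01  2.05 -0.09] err 0.0
8 [61, 66, 110] [-0.59  1.16  1.26  2.16 -0.18] err 15.7
8 [50, -66, 110] [-0.44  1.17  1.26  2.19 -0.08] err 14.9
8 [72, 0, 110] [-0.52  1.16  1.26  2.21 -0.13] err 10.3
15 [95, 0, 140] [-0.51  1.13  1.26  2.28 -0.16] err 23.2
15 [95, 0, 80] [-0.52  1.22  1.26  2.3  -0.16] err 7.3
15 [90, 0, 18] [-0.53  1.15  0.95  2.11 -0.16] err 0.0
15 [72, 0, 33] [-0.52  1.29  1.26  2.27 -0.15] err 1.4
15 [61, 66, 33] [-0.59  1.28  1.26  2.22 -0.21] err 7.6
15 [50, -66, 33] [-0.44  1.29  1.26  2.25 -0.1 ] err 5.8
15 [61, 66, 110] [-0.58  1.18  1.26  2.2  -0.21] err 24.3
15 [50, -66, 110] [-0.44  1.18  1.26  2.22 -0.09] err 24.5
15 [72, 0, 110] [-0.51  1.18  1.26  2.25 -0.15] err 20.5
```

Run:
```python
from h import *
O,V=vat(); Q=toolvat(); g=lambda v:O+V@np.array(v)/1000
plan([(g([95,0,70]),Q,-1,4,False),(g([95,0,32]),Q,-1,2,False)])
```

```text
[-1,-4,-1,21,-0,0,0, -1,-3,-0,21,-0,0.01,0, -1,-4,-1,20,-0,0,0, -1,-4.1,-0.2,21.3,-0.001,0.003,0.002, -1,0,-0,19,-0,0,-0, -1,0,-0,19,-0,0,-0]
```

arm_command --moves '[-1,-4,-1,21,0,0,0,-1,-3,0,21,0,0.01,0,-1,-4,-1,20,0,0,0,-1,-4.1,-0.2,21.3,0,0.003,0.002,-1,0,0,19,0,0,0,-1,0,0,19,0,0,0,-1,0,0,0,0,0,0,-1,0,0,0,0,0,0]'

```text
clock: 9.93
tcp_pos: [0.5436, -0.2773, 0.1088]
orientation: [-0.239, 0.142, 0.96, 0.034]
wrist_force: [-0.1, -0.4, -0.9]
finger_gap: 0.0437
grip_force: 61.5
```

```bash
python3 -c "from h import *;show()"
```

```text
t 9.93 tcp [ 0.5436 -0.2773  0.1088] F [-0.1 -0.4 -0.9] gap 0.0437 grip 61.5
vat frame [95.2  0.4 33. ] rot err [ 0.002 -0.001  0.001] q [-0.54  0.88  0.59  1.76 -0.12 -0.22]
```

arm_command --moves '[-1,0,0,8,0,0,0,-1,0,0,3,0,0,0,-1,0,0,1,0,0,0,-1,0,0,0,0,0,0]'

```text
clock: 10.42
tcp_pos: [0.5373, -0.2762, 0.0973]
orientation: [-0.239, 0.143, 0.96, 0.035]
wrist_force: [0.4, -0.9, -1.5]
finger_gap: 0.0433
grip_force: 61.5
```

arm_command --moves '[-1,0,0,1,0,0,0,-1,0,0,0.5,0,0,0,-1,0,0,0,0,0,0]'

```text
clock: 10.8
tcp_pos: [0.537, -0.2761, 0.0963]
orientation: [-0.239, 0.143, 0.96, 0.034]
wrist_force: [1.2, -0.3, 0.3]
finger_gap: 0.044
grip_force: 61.7
```

arm_command --moves '[-1,0,0,1,0,0,0,-1,0,0,0,0,0,0]'

```text
clock: 11.05
tcp_pos: [0.537, -0.2761, 0.0963]
orientation: [-0.238, 0.143, 0.96, 0.034]
wrist_force: [2.2, -0.7, 4.7]
finger_gap: 0.0435
grip_force: 62.0
```

arm_command --moves '[-1,0,0,-1,0,0,0,-1,-3,0,0,0,0,0,-1,-2,0,0,0,0,0,-1,0,0,0,0,0,0]'

```text
clock: 11.55
tcp_pos: [0.5409, -0.2773, 0.0941]
orientation: [-0.24, 0.143, 0.96, 0.035]
wrist_force: [0.8, -0.3, 5.4]
finger_gap: 0.0438
grip_force: 62.0
```

arm_command --moves '[-1,-1,0,0,0,0,0,-1,-1,0,0,0,0,0,-1,0,0,0,0,0,0]'

```text
clock: 11.92
tcp_pos: [0.5425, -0.2778, 0.0932]
orientation: [-0.24, 0.143, 0.96, 0.035]
wrist_force: [0.7, 0.7, 4.9]
finger_gap: 0.0438
grip_force: 62.0
```

```bash
python3 -c "from h import *;show()"
```

```text
t 11.93 tcp [ 0.5425 -0.2778  0.0932] F [0.7 0.7 4.9] gap 0.0438 grip 62.0
vat frame [88.8  1.2 18.9] rot err [0.001 0.    0.002] q [-0.55  0.89  0.57  1.72 -0.12 -0.22]
```

arm_command --moves '[-1,-1,0,-0.3,0,0,0,-1,0,0,0,0,0,0]'

```text
clock: 12.18
tcp_pos: [0.5433, -0.2781, 0.0927]
orientation: [-0.24, 0.143, 0.96, 0.035]
wrist_force: [-0.9, -0.8, 5.1]
finger_gap: 0.0433
grip_force: 61.9
```

arm_command --moves '[-1,-1,0,0,0,0,0,-1,0,0,0,0,0,0]'

```text
clock: 12.42
tcp_pos: [0.5435, -0.2782, 0.0926]
orientation: [-0.241, 0.142, 0.96, 0.035]
wrist_force: [-3.7, 1.0, 6.7]
finger_gap: 0.044
grip_force: 62.0
```

arm_command --moves '[-1,-1,0,0,0,0,0,-1,0,0,0,0,0,0]'

```text
clock: 12.68
tcp_pos: [0.5436, -0.2784, 0.0926]
orientation: [-0.241, 0.142, 0.959, 0.035]
wrist_force: [-4.8, 0.5, 8.2]
finger_gap: 0.0437
grip_force: 62.0
```

```bash
python3 -c "from h import *;show()"
```

```text
t 12.68 tcp [ 0.5436 -0.2784  0.0926] F [-4.8  0.5  8.2] gap 0.0437 grip 62.0
vat frame [87.3  1.5 18.9] rot err [0.002 0.004 0.001] q [-0.55  0.9   0.58  1.73 -0.12 -0.22]
```

arm_command --moves '[-1,0.7,0,-0.5,0,0,0,0.32,0,0,0,0,0,0,0.32,0,0,0,0,0,0,0.32,0,0,0,0,0,0,0.32,0,0,-8,0,0,0,0.32,0,0,-30,0,0,0,0.32,0,0,-40,0,0,0]'

```text
clock: 13.55
tcp_pos: [0.5799, -0.2888, 0.1621]
orientation: [-0.24, 0.143, 0.96, 0.035]
wrist_force: [0.4, -1.3, 0.4]
finger_gap: 0.0561
grip_force: 0.0
```

Run:
```python
from h import *
O,V=vat()
p,d,P=shoot('wrist'); cv2.imwrite('pics/p2.png',p); q=(P-O)@V
m=(q[...,2]>.02)&(q[...,2]<.045)&(np.abs(q[...,1])<.108)&(q[...,0]>-.0)&(q[...,0]<.185)&(p.min(-1)>90)
z=q[m]; w=np.linalg.lstsq(np.c_[z[:,:2],np.ones(len(z))],z[:,2],rcond=None)[0]; print(len(z),w.round(4),cv2.minAreaRect((z[:,:2]*1000).astype(np.float32)))
show()
# next: long fish at board; snout x~.6273, centre y .046, heading ~+1..3 deg
s=get_state()
q0=s['tcp_pos']
a=174.8
e=plan([(O+V@np.array([90,0,110])/1000,toolvat(),.41,1,False),([.6,-.1,.25],down(176),.41,6,True),([.5555,.0459,.15],down(181.5),.41,6,True),([.5555,.0459,.08],down(181.5),.41,2,False)])
```

```text
42960 [-0.0008 -0.0022  0.0304] ((87.550537109375, 1.7977828979492188), (201.7479248046875, 175.14674377441406), 89.91700744628906)
t 13.6 tcp [ 0.5828 -0.29    0.1672] F [-0.9  1.1  4.5] gap 0.0567 grip 0.0
vat frame [ 86.3   1.2 104. ] rot err [ 0.003 -0.008  0.002] q [-0.53  1.    0.98  2.01 -0.11 -0.21]
[0.41,3.7,1.2,-6.1,-0.003,0.008,-0.002, 0.41,8,32,-10,0.01,-0.08,-0.04, 0.41,8,33,-10,0.01,-0.08,-0.03, 0.41,7,31,-11,0.01,-0.08,-0.04, 0.41,6,32,-11,0.01,-0.08,-0.04, 0.41,6,31,-11,0.01,-0.09,-0.03, 0.41,5.7,30.6,-12.4,0.005,-0.077,-0.039, 0.41,7,25,17,0,0,-0.02]
[0.41,7,25,16,0,0,-0.01, 0.41,8,25,17,0,0,-0.02, 0.41,8,24,17,0,0,-0.01, 0.41,9,23,16,0,0,-0.02, 0.41,10,22.7,17,0,0,-0.016, 0.41,0,-0,35,0,0,0, 0.41,0,-0,35,0,0,0]
```

View pics/p2.png

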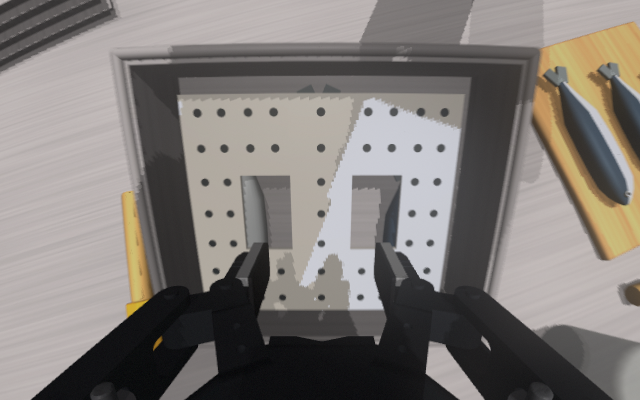

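Plate measured flat at 30.4 mm and centred at x = 87.55 mm, so it's against the low wall. Next is the long fish.

arm_command --moves '[0.41,3.7,1.2,-6.1,0,0.008,0,0.41,8,32,-10,0.01,-0.08,-0.04,0.41,8,33,-10,0.01,-0.08,-0.03,0.41,7,31,-11,0.01,-0.08,-0.04,0.41,6,32,-11,0.01,-0.08,-0.04,0.41,6,31,-11,0.01,-0.09,-0.03,0.41,5.7,30.6,-12.4,0,-0.077,-0.039,0.41,7,25,17,0,0,-0.02]'

```text
clock: 14.6
tcp_pos: [0.5934, -0.0724, 0.2313]
orientation: [0.0, 0.024, 1.0, 0.002]
wrist_force: [0.6, 0.6, 0.0]
finger_gap: 0.06
grip_force: 0.0
```

arm_command --moves '[0.41,7,25,16,0,0,-0.01,0.41,8,25,17,0,0,-0.02,0.41,8,24,17,0,0,-0.01,0.41,9,23,16,0,0,-0.02,0.41,10,22.7,17,0,0,-0.016,0.41,0,0,0,0,0,0,0.41,0,0,0,0,0,0]'

```text
clock: 15.48
tcp_pos: [0.5535, 0.0472, 0.146]
orientation: [-0.003, -0.013, 1.0, 0.003]
wrist_force: [0.0, 0.4, -0.2]
finger_gap: 0.0602
grip_force: 0.0
```

Run:
```python
from h import *
p,d,P=shoot('wrist'); cv2.imwrite('pics/f1.png',p); show()
m=(P[...,2]>.02)&(P[...,2]<.045)&(P[...,1]>-.02)&(P[...,1]<.26)&(P[...,0]>.4)&(P[...,0]<.66)
k,l,s,c=cv2.connectedComponentsWithStats(m.astype(np.uint8),connectivity=4)
for i in range(1,k):
    if s[i,4]>400:
        z=P[l==i]; L=z[:,0].max()-z[:,0].min(); b=z[(z[:,0]<z[:,0].max()-.2*L)&(z[:,0]>z[:,0].min()+.35*L)]
        xs=np.linspace(b[:,0].min()+.002,b[:,0].max()-.002,12); ys=[np.mean(np.percentile(b[np.abs(b[:,0]-x)<.003,1],[2,98])) for x in xs]; f=np.polyfit(xs,ys,1)
        print('x',z[:,0].min().round(4),z[:,0].max().round(4),'y at mid',np.polyval(f,xs.mean()).round(4),'x mid',xs.mean().round(3),'deg',np.degrees(f[0]).round(2),'z',np.percentile(z[:,2],[50,99]).round(4),len(z))
```

```text
t 15.53 tcp [0.5539 0.0469 0.1462] F [-0.1 -0.2  0.7] gap 0.0602 grip 0.0
vat frame [ 187.  -312.9   26.7] rot err [ 0.073 -0.478 -0.313] q [-0.06  0.32 -0.16  1.1   0.01 -0.09]
x 0.4469 0.6279 y at mid 0.0503 x mid 0.551 deg 2.67 z [0.0361 0.0392] 5870
x 0.4589 0.6076 y at mid 0.122 x mid 0.544 deg 0.87 z [0.0356 0.0392] 4793
x 0.4776 0.6028 y at mid 0.1973 x mid 0.55 deg 1.98 z [0.0348 0.0391] 3963
```

Run:
```python
from h import *
plan([([.556,.0478,.06],down(182),.41,3,False),([.556,.0478,.016],down(182),.41,2,False)])
```

```text
[0.41,-1,0,29,0,-0,-0, 0.41,-1,0,28,0,-0,-0.01, 0.41,-0.6,0.4,29.2,0.006,-0.005,0, 0.41,-0,-0,22,-0,-0,0, 0.41,-0.1,-0,22,-0,-0,0]
```

arm_command --moves '[0.41,-1,0,29,0,0,0,0.41,-1,0,28,0,0,-0.01,0.41,-0.6,0.4,29.2,0.006,-0.005,0,0.41,0,0,22,0,0,0,0.41,0,0,14,0,0,0,0.41,0,0,8,0,0,0,0.41,0,0,0,0,0,0]' --newtons 35

```text
clock: 16.4
tcp_pos: [0.5549, 0.0481, 0.015]
orientation: [-0.001, -0.018, 1.0, -0.0]
wrist_force: [0.5, 0.1, -0.0]
finger_gap: 0.0602
grip_force: 0.0
```

arm_command --moves '[-1,0,0,0,0,0,0,-1,0,0,0,0,0,0,-1,0,0,0,0,0,0,-1,0,0,0,0,0,0]'

```text
clock: 16.9
tcp_pos: [0.5556, 0.0484, 0.0161]
orientation: [-0.0, -0.018, 1.0, -0.0]
wrist_force: [-0.6, -0.5, 5.8]
finger_gap: 0.0369
grip_force: 37.4
```

Run:
```python
from h import *
show(); O,V=vat(); Q=toolvat(); g=lambda v:O+V@np.array(v)/1000
s=get_state(); p=s['tcp_pos']; r=q2R(s['orientation']); off=(p[2]-.012)*1000; snout=(.628-p[0])*1000; print(off,snout)
e=plan([(p+[0,0,.19],r,-1,4,False),(g([snout+30,1,115]),Q,-1,12,True),(g([snout+12,1,60]),Q,-1,4,False),(g([snout+8,1,30.4+off+6]),Q,-1,3,False)])
```

```text
t 16.9 tcp [0.5556 0.0484 0.0161] F [-0.6 -0.5  5.8] gap 0.0369 grip 37.4
vat frame [ 124.8 -314.9  -87.7] rot err [ 0.081 -0.484 -0.323] q [-0.06  0.44 -0.33  0.8  -0.   -0.09]
4.056682063728036 72.38728131671468
[-1,0,-0,-47,0,0,0, -1,0,-0,-48,0,0,0, -1,0,-0,-47,0,0,0, -1,0,-0,-48,0,0,0, -1,-8,-26,2,-0.01,0.04,0.03, -1,-7,-26,1,-0,0.04,0.02, -1,-7,-26,1,-0.01,0.04,0.03, -1,-6,-27,1,-0.01,0.04,0.03]
[-1,-6,-27,0,-0,0.04,0.02, -1,-6,-28,0,-0.01,0.04,0.03, -1,-4,-28,0,-0.01,0.04,0.03, -1,-5,-29,0,-0,0.04,0.03, -1,-4,-29,0,-0.01,0.04,0.02, -1,-3,-29,1,-0.01,0.04,0.03, -1,-3,-30,-0,-0,0.04,0.03, -1,-2.4,-30.1,0.7,-0.01,0.044,0.023]
[-1,-4,-0,14,0,0,-0, -1,-5,-0,14,0,0,-0, -1,-4,-0,13,0,0,-0, -1,-5,-0.1,14,0,0,-0, -1,-1,0,7,0,0,-0, -1,-2,0,6,0,0,-0, -1,-1,0,6.5,0,0,-0]
```

arm_command --moves '[-1,0,0,-30,0,0,0,-1,0,0,-55,0,0,0,-1,0,0,-55,0,0,0,-1,0,0,-50,0,0,0,-1,-8,-26,2,-0.01,0.04,0.03,-1,-7,-26,1,0,0.04,0.02,-1,-7,-26,1,-0.01,0.04,0.03,-1,-6,-27,1,-0.01,0.04,0.03]'

```text
clock: 17.9
tcp_pos: [0.5822, -0.0571, 0.1972]
orientation: [-0.082, 0.038, 0.996, 0.014]
wrist_force: [0.7, 0.7, -0.7]
finger_gap: 0.0374
grip_force: 36.5
```

arm_command --moves '[-1,-6,-27,0,0,0.04,0.02,-1,-6,-28,0,-0.01,0.04,0.03,-1,-4,-28,0,-0.01,0.04,0.03,-1,-5,-29,0,0,0.04,0.03,-1,-4,-29,0,-0.01,0.04,0.02,-1,-3,-29,1,-0.01,0.04,0.03,-1,-3,-30,0,0,0.04,0.03,-1,-2.4,-30.1,0.7,-0.01,0.044,0.023]'

```text
clock: 18.9
tcp_pos: [0.5735, -0.2878, 0.1829]
orientation: [-0.241, 0.142, 0.959, 0.035]
wrist_force: [0.8, -0.2, -0.3]
finger_gap: 0.0374
grip_force: 36.6
```

arm_command --moves '[-1,-4,0,14,0,0,0,-1,-5,0,14,0,0,0,-1,-4,0,13,0,0,0,-1,0,0,0,0,0,0,-1,0,0,0,0,0,0]'

```text
clock: 19.52
tcp_pos: [0.5662, -0.2849, 0.1414]
orientation: [-0.24, 0.142, 0.96, 0.035]
wrist_force: [0.9, -0.2, -0.5]
finger_gap: 0.0376
grip_force: 36.6
```

Run:
```python
from h import *
show(); O,V=vat(); Q=toolvat(); g=lambda v:O+V@np.array(v)/1000
plan([(g([80,1,46]),Q,-1,4,False),(g([78,1,38]),Q,-1,2,False)])
```

```text
t 19.52 tcp [ 0.5662 -0.2849  0.1414] F [ 0.9 -0.2 -0.5] gap 0.0376 grip 36.6
vat frame [89.5  1.1 73. ] rot err [0.    0.002 0.   ] q [-0.54  0.95  0.8   1.9  -0.11 -0.22]
[-1,-2,0,7,-0,-0,-0, -1,-3,0,7,-0,-0,-0, -1,-2,0,6,-0,-0,-0, -1,-2.6,0.1,7,-0,-0.002,-0, -1,-1,0,4,-0,0,-0, -1,-1,0,4,-0,0,-0]
```

arm_command --moves '[-1,-2,0,7,0,0,0,-1,-3,0,7,0,0,0,-1,-2,0,6,0,0,0,-1,-2.5,0,7,0,-0.002,0,-1,-1,0,4,0,0,0,-1,-1,0,4,0,0,0,-1,0,0,1,0,0,0,-1,0,0,0,0,0,0]'

```text
clock: 20.52
tcp_pos: [0.5596, -0.283, 0.1039]
orientation: [-0.239, 0.142, 0.96, 0.035]
wrist_force: [0.4, 1.0, -1.0]
finger_gap: 0.0373
grip_force: 36.6
```

arm_command --moves '[-1,0,0,1,0,0,0,-1,0,0,0.5,0,0,0,-1,0,0,0,0,0,0]'

```text
clock: 20.9
tcp_pos: [0.5593, -0.2829, 0.1033]
orientation: [-0.239, 0.142, 0.96, 0.035]
wrist_force: [1.1, -0.6, 3.4]
finger_gap: 0.0372
grip_force: 37.1
```

arm_command --moves '[-1,0,0,0.7,0,0,0,-1,0,0,0,0,0,0]'

```text
clock: 21.15
tcp_pos: [0.5592, -0.2829, 0.1031]
orientation: [-0.238, 0.142, 0.96, 0.035]
wrist_force: [1.9, -0.2, 5.9]
finger_gap: 0.0372
grip_force: 37.5
```

```bash
python3 -c "from h import *;show()"
```

```text
t 21.15 tcp [ 0.5592 -0.2829  0.1031] F [ 1.9 -0.2  5.9] gap 0.0372 grip 37.5
vat frame [78.   1.2 35.8] rot err [ 0.001 -0.002  0.001] q [-0.54  0.93  0.67  1.79 -0.12 -0.22]
```

arm_command --moves '[-1,0,0,-1.2,0,0,0,-1,-2,0,0,0,0,0,-1,-2,0,0,0,0,0,-1,0,0,0,0,0,0]'

```text
clock: 21.65
tcp_pos: [0.5626, -0.2839, 0.1014]
orientation: [-0.239, 0.142, 0.96, 0.035]
wrist_force: [0.7, -0.0, 4.6]
finger_gap: 0.037
grip_force: 37.4
```

arm_command --moves '[-1,-1,0,0,0,0,0,-1,0,0,0,0,0,0]'

```text
clock: 21.9
tcp_pos: [0.5634, -0.2842, 0.1009]
orientation: [-0.239, 0.142, 0.96, 0.035]
wrist_force: [-0.2, -0.2, 6.5]
finger_gap: 0.0373
grip_force: 37.3
```

arm_command --moves '[-1,-0.8,0,0,0,0,0,-1,0,0,0,0,0,0]'

```text
clock: 22.15
tcp_pos: [0.5641, -0.2843, 0.1005]
orientation: [-0.239, 0.142, 0.96, 0.035]
wrist_force: [0.5, 0.3, 5.7]
finger_gap: 0.0376
grip_force: 37.3
```

```bash
python3 -c "from h import *;show()"
```

```text
t 22.15 tcp [ 0.5641 -0.2843  0.1005] F [0.5 0.3 5.7] gap 0.0376 grip 37.3
vat frame [72.3  1.2 35.9] rot err [0.    0.    0.001] q [-0.54  0.95  0.7   1.8  -0.11 -0.22]
```

arm_command --moves '[-1,-0.8,0,-0.3,0,0,0,-1,0,0,0,0,0,0]'

```text
clock: 22.4
tcp_pos: [0.5646, -0.2845, 0.1003]
orientation: [-0.24, 0.142, 0.96, 0.035]
wrist_force: [-0.4, 0.7, 4.8]
finger_gap: 0.0372
grip_force: 37.2
```

arm_command --moves '[-1,-0.8,0,0,0,0,0,-1,0,0,0,0,0,0]'

```text
clock: 22.65
tcp_pos: [0.5647, -0.2845, 0.1003]
orientation: [-0.24, 0.142, 0.96, 0.035]
wrist_force: [-1.8, 0.8, 6.6]
finger_gap: 0.0378
grip_force: 37.3
```

```bash
python3 -c "from h import *;show()"
```

```text
t 22.65 tcp [ 0.5647 -0.2845  0.1003] F [-1.8  0.8  6.6] gap 0.0378 grip 37.3
vat frame [71.6  1.2 36. ] rot err [0.    0.002 0.   ] q [-0.54  0.95  0.71  1.81 -0.12 -0.22]
```

arm_command --moves '[-1,0.3,0,-0.6,0,0,0,0.27,0,0,0,0,0,0,0.27,0,0,0,0,0,0,0.27,0,0,0,0,0,0,0.27,0,0,-8,0,0,0,0.27,0,0,-25,0,0,0,0.27,0,0,-35,0,0,0]'

```text
clock: 23.52
tcp_pos: [0.5956, -0.2937, 0.1613]
orientation: [-0.24, 0.142, 0.96, 0.036]
wrist_force: [2.9, -1.2, 0.5]
finger_gap: 0.0542
grip_force: 0.0
```

```bash
cat >> h.py <<'E'
def lay():
    O,V=vat(); p,d,P=shoot('wrist'); q=(P-O)@V
    m=(q[...,2]>.04)&(q[...,2]<.062)&(np.abs(q[...,1])<.1)&(q[...,0]>.001)&(q[...,0]<.186)
    k,l,s,c=cv2.connectedComponentsWithStats(m.astype(np.uint8),connectivity=4)
    for i in range(1,k):
        if s[i,4]>300: z=q[l==i]; print('laid',cv2.minAreaRect((z[:,:2]*1000).astype(np.float32)),'x',z[:,0].min().round(4),z[:,0].max().round(4))
    return p
E
python3 - <<'E'
from h import *
cv2.imwrite('pics/l1.png',lay()); show(); O,V=vat()
t=([.5505,.1212,.15],down(181))
plan([(O+V@np.array([76,0,112])/1000,toolvat(),.41,1,False),([.6,-.1,.25],down(176),.41,6,True),([*t[0]],t[1],.41,7,True),([.5505,.1212,.06],t[1],.41,2,False),([.5505,.1212,.0165],t[1],.41,2,False)])
E
```

```text
laid ((90.9008560180664, 1.8746452331542969), (178.0823516845703, 37.25117874145508), 0.6883421540260315) x 0.0019 0.1799
t 23.57 tcp [ 0.5986 -0.2949  0.1654] F [ 0.4 -0.6  4.3] gap 0.0542 grip 0.0
vat frame [ 70.9   1.3 110.2] rot err [ 0.002 -0.008  0.001] q [-0.53  1.09  1.15  2.11 -0.11 -0.21]
[0.41,5.1,1.3,-1.9,-0.002,0.008,-0.001, 0.41,10,33,-10,0.01,-0.08,-0.04, 0.41,10,33,-10,0.01,-0.08,-0.03, 0.41,10,32,-10,0.01,-0.08,-0.04, 0.41,9,31,-12,0.01,-0.08,-0.04, 0.41,8,31,-11,0.01,-0.09,-0.03, 0.41,7.8,30.9,-13.2,0.005,-0.077,-0.039, 0.41,4,33,14,0,-0,-0.01]
[0.41,6,33,15,0,-0,-0.01, 0.41,7,32,14,0,-0,-0.02, 0.41,8,32,14,0,-0,-0.01, 0.41,9,31,14,0,-0,-0.01, 0.41,11,30,15,0,-0,-0.01, 0.41,12.1,28.9,14.1,0,-0,-0.017, 0.41,-0,-0,45,0,-0,0, 0.41,-0,-0,45,0,-0,0]
[0.41,-0,-0,22,0,-0,0, 0.41,-0,-0.1,21.5,0,-0,0]
```

View pics/l1.png

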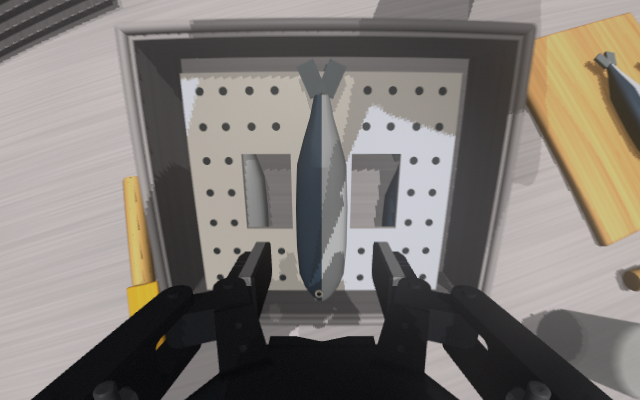

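The long fish lies straight at y ≈ 1.5 mm, x from 0 to 180 mm, with its snout at the wall near pixel (320,297). Next is the mid fish.

arm_command --moves '[0.41,5,1,-2,0,0.008,0,0.41,10,33,-10,0.01,-0.08,-0.04,0.41,10,33,-10,0.01,-0.08,-0.03,0.41,10,32,-10,0.01,-0.08,-0.04,0.41,9,31,-12,0.01,-0.08,-0.04,0.41,8,31,-11,0.01,-0.09,-0.03,0.41,7.8,30.9,-13.2,0,-0.077,-0.039,0.41,4,33,14,0,0,-0.01]'

```text
clock: 24.58
tcp_pos: [0.5942, -0.0649, 0.2337]
orientation: [-0.002, 0.03, 1.0, 0.003]
wrist_force: [0.3, 0.6, -0.6]
finger_gap: 0.0604
grip_force: 0.0
```

arm_command --moves '[0.41,6,33,15,0,0,-0.01,0.41,7,32,14,0,0,-0.02,0.41,8,32,14,0,0,-0.01,0.41,9,31,14,0,0,-0.01,0.41,11,30,15,0,0,-0.01,0.41,12.1,28.9,14.1,0,0,-0.017,0.41,0,0,45,0,0,0,0.41,0,0,20,0,0,0]'

```text
clock: 25.58
tcp_pos: [0.5427, 0.123, 0.0788]
orientation: [-0.007, -0.009, 1.0, 0.003]
wrist_force: [-0.1, 1.0, -0.3]
finger_gap: 0.0603
grip_force: 0.0
```

arm_command --moves '[0.41,0,0,0,0,0,0,0.41,0,0,0,0,0,0]'

```text
clock: 25.82
tcp_pos: [0.5469, 0.1226, 0.0827]
orientation: [-0.004, -0.009, 1.0, 0.004]
wrist_force: [-0.8, 0.2, 0.5]
finger_gap: 0.0604
grip_force: 0.0
```

Run:
```python
from h import *
show()
plan([([.5505,.1212,.04],down(181),.41,2,False),([.5505,.1212,.016],down(181),.41,2,False)])
```

```text
t 25.82 tcp [0.5469 0.1226 0.0827] F [-0.8  0.2  0.5] gap 0.0604 grip 0.0
vat frame [ 182.4 -383.4  -42.8] rot err [ 0.07  -0.476 -0.306] q [ 0.07  0.38 -0.24  0.96  0.01  0.06]
[0.41,-2,-1,21,0,-0,-0, 0.41,-1.8,-0.8,21.7,0.007,-0.007,-0, 0.41,-0,0,12,0,-0,-0, 0.41,-0.1,0,12,0,-0,-0]
```

arm_command --moves '[0.41,-2,-1,21,0,0,0,0.41,-1.8,-0.8,21.7,0.007,-0.007,0,0.41,0,0,12,0,0,0,0.41,0,0,12,0,0,0,0.41,0,0,0,0,0,0,0.41,0,0,0,0,0,0]' --newtons 35

```text
clock: 26.58
tcp_pos: [0.5517, 0.1214, 0.0161]
orientation: [0.0, -0.009, 1.0, 0.0]
wrist_force: [0.3, 0.1, -0.2]
finger_gap: 0.0601
grip_force: 0.0
```

arm_command --moves '[-1,0,0,0,0,0,0,-1,0,0,0,0,0,0,-1,0,0,0,0,0,0,-1,0,0,0,0,0,0]'

```text
clock: 27.08
tcp_pos: [0.5519, 0.1215, 0.0163]
orientation: [0.001, -0.009, 1.0, 0.0]
wrist_force: [-0.7, 0.1, 6.4]
finger_gap: 0.0357
grip_force: 37.1
```

Run:
```python
from h import *
show(); O,V=vat(); Q=toolvat(); g=lambda v:O+V@np.array(v)/1000
s=get_state(); p=s['tcp_pos']; r=q2R(s['orientation']); off=(p[2]-.012)*1000; snout=(.6115-p[0])*1000; print(off,snout)
e=plan([(p+[0,0,.2],r,-1,4,False),(g([snout+30,0,112]),Q,-1,12,True),(g([snout+25,66,100]),Q,-1,2,False),(g([snout+12,66,70]),Q,-1,3,False)])
```

```text
t 27.07 tcp [0.5519 0.1215 0.0163] F [-0.7  0.1  6.4] gap 0.0357 grip 37.1
vat frame [ 146.7 -383.7  -99. ] rot err [ 0.075 -0.486 -0.305] q [ 0.07  0.45 -0.32  0.8   0.    0.06]
4.332343877866185 59.596609022239065
[-1,-0,0,-50,0,0,0, -1,-0,0,-50,0,0,0, -1,-0,0,-50,0,0,0, -1,-0.3,0.1,-50,0,0,0, -1,-13,-30,3,-0.01,0.04,0.03, -1,-12,-31,3,-0,0.04,0.02, -1,-10,-32,2,-0.01,0.04,0.03, -1,-11,-33,2,-0,0.04,0.02]
[-1,-9,-33,1,-0.01,0.04,0.03, -1,-8,-34,2,-0.01,0.04,0.02, -1,-7,-35,0,-0,0.04,0.03, -1,-7,-35,2,-0.01,0.04,0.02, -1,-5,-36,1,-0.01,0.04,0.03, -1,-4,-36,1,-0,0.05,0.02, -1,-3,-37,2,-0.01,0.04,0.03, -1,-2.8,-37.3,2.2,-0.005,0.036,0.025]
[-1,-2,-33,6,0,0,0, -1,-3,-33,5.9,0,0,0, -1,-4,-0,10,0,0,0, -1,-5,-0,10,0,0,0, -1,-4,-0,10,0,0,0]
```

arm_command --moves '[-1,0,0,-30,0,0,0,-1,0,0,-55,0,0,0,-1,0,0,-60,0,0,0,-1,0,0,-55,0,0,0,-1,-13,-30,3,-0.01,0.04,0.03,-1,-12,-31,3,0,0.04,0.02,-1,-10,-32,2,-0.01,0.04,0.03,-1,-11,-33,2,0,0.04,0.02]'

```text
clock: 28.08
tcp_pos: [0.5935, -0.0064, 0.2013]
orientation: [-0.081, 0.041, 0.996, 0.01]
wrist_force: [0.5, 0.1, -0.6]
finger_gap: 0.0353
grip_force: 36.4
```

arm_command --moves '[-1,-9,-33,1,-0.01,0.04,0.03,-1,-8,-34,2,-0.01,0.04,0.02,-1,-7,-35,0,0,0.04,0.03,-1,-7,-35,2,-0.01,0.04,0.02,-1,-5,-36,1,-0.01,0.04,0.03,-1,-4,-36,1,0,0.05,0.02,-1,-3,-37,2,-0.01,0.04,0.03,-1,-2.8,-37.3,2.2,0,0.036,0.025]'

```text
clock: 29.08
tcp_pos: [0.5827, -0.2905, 0.1739]
orientation: [-0.241, 0.142, 0.959, 0.033]
wrist_force: [0.1, 0.1, -0.6]
finger_gap: 0.0353
grip_force: 36.4
```

arm_command --moves '[-1,-2,-33,6,0,0,0,-1,-3,-33,5.9,0,0,0,-1,-4,0,10,0,0,0,-1,-5,0,10,0,0,0,-1,0,0,0,0,0,0,-1,0,0,0,0,0,0]'

```text
clock: 29.82
tcp_pos: [0.5616, -0.3517, 0.1407]
orientation: [-0.241, 0.141, 0.96, 0.033]
wrist_force: [0.7, 0.9, -1.0]
finger_gap: 0.0355
grip_force: 36.4
```

Run:
```python
from h import *
show(); O,V=vat(); Q=toolvat(); g=lambda v:O+V@np.array(v)/1000
plan([(g([67,66,48]),Q,-1,4,False),(g([66,66,37.5]),Q,-1,2,False)])
```

```text
t 29.82 tcp [ 0.5616 -0.3517  0.1407] F [ 0.7  0.9 -1. ] gap 0.0355 grip 36.4
vat frame [76.  66.4 79.4] rot err [0.005 0.002 0.   ] q [-0.61  1.04  0.99  1.99 -0.15 -0.28]
[-1,-2,0,8,-0,-0,-0, -1,-3,0,8,-0,-0,-0, -1,-2,0,8,-0,-0,-0, -1,-2.1,0.6,7.4,-0.005,-0.002,-0, -1,-0,0,5,-0,0,-0, -1,-1,0,5.5,-0,0,-0]
```

arm_command --moves '[-1,-2,0,8,0,0,0,-1,-3,0,8,0,0,0,-1,-2,0,8,0,0,0,-1,-2.1,0.4,7.4,-0.005,-0.002,0,-1,0,0,5,0,0,0,-1,-1,0,5,0,0,0,-1,0,0,0,0,0,0]'

```text
clock: 30.7
tcp_pos: [0.5513, -0.3485, 0.0991]
orientation: [-0.239, 0.142, 0.96, 0.035]
wrist_force: [-0.9, 0.6, -0.6]
finger_gap: 0.0352
grip_force: 36.4
```

arm_command --moves '[-1,0,0,1,0,0,0,-1,0,0,0.5,0,0,0,-1,0,0,0,0,0,0]'

```text
clock: 31.08
tcp_pos: [0.5509, -0.3485, 0.0981]
orientation: [-0.239, 0.142, 0.96, 0.035]
wrist_force: [-0.4, -0.1, -0.9]
finger_gap: 0.0353
grip_force: 36.4
```

arm_command --moves '[-1,0,0,0.6,0,0,0,-1,0,0,0,0,0,0]'

```text
clock: 31.32
tcp_pos: [0.5506, -0.3484, 0.0975]
orientation: [-0.239, 0.142, 0.96, 0.035]
wrist_force: [0.1, 1.2, -0.3]
finger_gap: 0.0352
grip_force: 36.4
```

```bash
python3 -c "from h import *;show()"
```

```text
t 31.32 tcp [ 0.5506 -0.3484  0.0975] F [ 0.1  1.2 -0.3] gap 0.0352 grip 36.4
vat frame [65.9 66.4 35.9] rot err [ 0.    -0.001  0.   ] q [-0.62  0.99  0.79  1.84 -0.15 -0.29]
```

Not touching yet; I'll lower a little more.

arm_command --moves '[-1,0,0,0.7,0,0,0,-1,0,0,0,0,0,0]'

```text
clock: 31.58
tcp_pos: [0.5502, -0.3483, 0.0968]
orientation: [-0.239, 0.142, 0.96, 0.035]
wrist_force: [-0.2, -0.2, -1.3]
finger_gap: 0.0351
grip_force: 36.4
```

arm_command --moves '[-1,0,0,0.7,0,0,0,-1,0,0,0,0,0,0]'

```text
clock: 31.82
tcp_pos: [0.5501, -0.3482, 0.0964]
orientation: [-0.239, 0.142, 0.96, 0.035]
wrist_force: [0.0, 0.4, -0.2]
finger_gap: 0.0355
grip_force: 36.5
```

```bash
python3 -c "from h import *;show()"
```

```text
t 31.82 tcp [ 0.5501 -0.3482  0.0964] F [ 0.   0.4 -0.2] gap 0.0355 grip 36.5
vat frame [65.8 66.4 34.7] rot err [ 0.001 -0.001  0.   ] q [-0.62  0.99  0.79  1.83 -0.15 -0.29]
```

arm_command --moves '[-1,-2,0,0,0,0,0,-1,-2,0,0,0,0,0,-1,0,0,0,0,0,0]'

```text
clock: 32.2
tcp_pos: [0.5536, -0.3493, 0.0944]
orientation: [-0.239, 0.142, 0.96, 0.035]
wrist_force: [0.5, -0.7, 1.2]
finger_gap: 0.0353
grip_force: 36.7
```

arm_command --moves '[-1,-1,0,0,0,0,0,-1,0,0,0,0,0,0]'

```text
clock: 32.45
tcp_pos: [0.5543, -0.3495, 0.0941]
orientation: [-0.239, 0.142, 0.96, 0.035]
wrist_force: [1.4, 0.3, 1.4]
finger_gap: 0.0352
grip_force: 36.7
```

arm_command --moves '[-1,-0.8,0,0,0,0,0,-1,0,0,0,0,0,0]'

```text
clock: 32.7
tcp_pos: [0.5549, -0.3497, 0.0937]
orientation: [-0.239, 0.142, 0.96, 0.035]
wrist_force: [0.7, -0.3, 2.4]
finger_gap: 0.0355
grip_force: 36.8
```

arm_command --moves '[-1,-0.8,0,0,0,0,0,-1,0,0,0,0,0,0]'

```text
clock: 32.95
tcp_pos: [0.555, -0.3497, 0.0936]
orientation: [-0.24, 0.142, 0.96, 0.035]
wrist_force: [-2.5, -0.1, 4.9]
finger_gap: 0.0356
grip_force: 36.8
```

```bash
python3 -c "from h import *;show()"
```

```text
t 32.95 tcp [ 0.555  -0.3497  0.0936] F [-2.5 -0.1  4.9] gap 0.0356 grip 36.8
vat frame [60.  66.4 34.6] rot err [0.    0.001 0.   ] q [-0.62  1.01  0.82  1.84 -0.15 -0.29]
```

arm_command --moves '[-1,0.4,0,-0.3,0,0,0,0.22,0,0,0,0,0,0,0.22,0,0,0,0,0,0,0.22,0,0,0,0,0,0,0.22,0,0,-8,0,0,0,0.22,1,0,-25,0,0,0,0.22,6,0,-32,0,0,0]'

```text
clock: 33.83
tcp_pos: [0.5773, -0.356, 0.154]
orientation: [-0.239, 0.142, 0.96, 0.035]
wrist_force: [40.3, -16.3, 61.4]
finger_gap: 0.0523
grip_force: 0.0
```

Run:
```python
from h import *
cv2.imwrite('pics/l2.png',lay()); show(); O,V=vat()
t=down(182)
plan([(O+V@np.array([80,0,115])/1000,toolvat(),.41,3,False),([.6,-.1,.25],down(176),.41,6,True),([.5526,.1968,.16],t,.41,9,True),([.5526,.1968,.08],t,.41,2,False)])
```

```text
laid ((100.74501037597656, 2.0640220642089844), (36.799129486083984, 159.75999450683594), 89.76187133789062) x 0.0208 0.1806
laid ((76.94146728515625, 66.09568786621094), (35.16604232788086, 151.70501708984375), 88.80300903320312) x 0.0011 0.1528
t 33.88 tcp [ 0.5718 -0.3518  0.1535] F [ 19.2 -11.7 -12.2] gap 0.0519 grip 0.0
vat frame [73.3 63.5 95.3] rot err [-0.005  0.02  -0.003] q [-0.61  1.16  1.26  2.16 -0.15 -0.28]
[0.41,2,21,-6,0,-0.01,0, 0.41,3,21,-7,0,-0,0, 0.41,1.7,21.7,-6.2,0.005,-0.01,0.003, 0.41,10,33,-9,0.01,-0.08,-0.04, 0.41,9,32,-10,0.01,-0.08,-0.03, 0.41,9,32,-10,0.01,-0.08,-0.04, 0.41,8,32,-10,0.01,-0.08,-0.04, 0.41,8,31,-11,0.01,-0.09,-0.03]
[0.41,7.4,30.6,-12.5,0.006,-0.077,-0.038, 0.41,0,34,10,-0,-0,-0.01, 0.41,2,34,10,-0,-0,-0.01, 0.41,3,34,10,-0,-0,-0.02, 0.41,5,34,10,-0,-0,-0.01, 0.41,6,33,10,-0,-0,-0.01, 0.41,7,33,10,-0,-0,-0.01, 0.41,9,32,10,-0,-0,-0.01]
[0.41,11,32,10,-0,-0,-0.01, 0.41,11.6,30.8,9.9,-0,-0,-0.015, 0.41,0,0,40,-0,-0,-0, 0.41,0,0,40,-0,-0,-0]
```

Run:
```python
from h import *
show(); O,V=vat(); t=down(182)
plan([(O+V@np.array([88,20,92])/1000,toolvat(),.41,3,False),([.58,-.1,.24],down(176),.41,6,True),([.5526,.1968,.16],t,.41,9,True),([.5526,.1968,.08],t,.41,2,False)])
```

```text
t 33.88 tcp [ 0.5718 -0.3518  0.1535] F [ 19.2 -11.7 -12.2] gap 0.0519 grip 0.0
vat frame [73.3 63.5 95.3] rot err [-0.005  0.02  -0.003] q [-0.61  1.16  1.26  2.16 -0.15 -0.28]
[0.41,5,15,1,0,-0.01,0, 0.41,5,14,2,0,-0,0, 0.41,4.5,14.6,0.8,0.005,-0.01,0.003, 0.41,10,36,-10,0.01,-0.08,-0.04, 0.41,9,35,-11,0.01,-0.08,-0.03, 0.41,9,34,-11,0.01,-0.08,-0.04, 0.41,9,34,-12,0.01,-0.08,-0.04, 0.41,8,34,-12,0.01,-0.09,-0.03]
[0.41,8.4,32.1,-12.9,0.006,-0.077,-0.038, 0.41,-2,33,9,-0,-0,-0.01, 0.41,-1,34,9,-0,-0,-0.01, 0.41,1,33,9,-0,-0,-0.02, 0.41,2,34,8,-0,-0,-0.01, 0.41,4,33,9,-0,-0,-0.01, 0.41,5,33,9,-0,-0,-0.01, 0.41,7,33,9,-0,-0,-0.01]
[0.41,9,32,9,-0,-0,-0.01, 0.41,9.4,32.3,8.9,-0,-0,-0.015, 0.41,0,0,40,-0,-0,-0, 0.41,0,0,40,-0,-0,-0]
```

arm_command --moves '[0.41,5,15,1,0,-0.01,0,0.41,5,14,2,0,0,0,0.41,4.5,14.6,0.8,0.005,-0.01,0.003,0.41,10,36,-10,0.01,-0.08,-0.04,0.41,9,35,-11,0.01,-0.08,-0.03,0.41,9,34,-11,0.01,-0.08,-0.04,0.41,9,34,-12,0.01,-0.08,-0.04,0.41,8,34,-12,0.01,-0.09,-0.03]'

```text
clock: 34.88
tcp_pos: [0.5887, -0.135, 0.2249]
orientation: [-0.027, 0.054, 0.998, -0.002]
wrist_force: [0.7, 0.6, -0.1]
finger_gap: 0.0604
grip_force: 0.0
```

arm_command --moves '[0.41,8.4,32.1,-12.9,0.006,-0.077,-0.038,0.41,-2,33,9,0,0,-0.01,0.41,-1,34,9,0,0,-0.01,0.41,1,33,9,0,0,-0.02,0.41,2,34,8,0,0,-0.01,0.41,4,33,9,0,0,-0.01,0.41,5,33,9,0,0,-0.01,0.41,7,33,9,0,0,-0.01]'

```text
clock: 35.88
tcp_pos: [0.5775, 0.1297, 0.1718]
orientation: [0.009, -0.005, 1.0, -0.007]
wrist_force: [0.9, 0.0, 0.2]
finger_gap: 0.0599
grip_force: 0.0
```

arm_command --moves '[0.41,9,32,9,0,0,-0.01,0.41,9.4,32.3,8.9,0,0,-0.015,0.41,0,0,30,0,0,0,0.41,0,0,20,0,0,0,0.41,0,0,0,0,0,0,0.41,0,0,0,0,0,0]'

```text
clock: 36.62
tcp_pos: [0.56, 0.1917, 0.1038]
orientation: [0.01, -0.017, 1.0, -0.007]
wrist_force: [0.3, 0.6, 0.3]
finger_gap: 0.0601
grip_force: 0.0
```

Run:
```python
from h import *
show()
plan([([.5526,.1968,.05],down(182),.41,3,False),([.5526,.1968,.016],down(182),.41,3,False)])
```

```text
t 36.62 tcp [0.56   0.1917 0.1038] F [0.3 0.6 0.3] gap 0.0601 grip 0.0
vat frame [ 198.8 -453.3  -27.7] rot err [ 0.091 -0.506 -0.319] q [ 0.2   0.4  -0.15  1.   -0.02  0.17]
[0.41,3,2,18,-0,0.01,-0, 0.41,2,2,18,-0.01,0,-0, 0.41,2.9,1.9,17.7,-0.004,0.009,-0.001, 0.41,0,0,11,0,0,0, 0.41,0,0,12,0,0,0, 0.41,0,0,11,0,0,0]
```

arm_command --moves '[0.41,3,2,18,0,0.01,0,0.41,2,2,18,-0.01,0,0,0.41,2.9,1.9,17.7,-0.004,0.009,0,0.41,0,0,11,0,0,0,0.41,0,0,12,0,0,0,0.41,0,0,11,0,0,0,0.41,0,0,0,0,0,0,0.41,0,0,0,0,0,0]'

```text
clock: 37.62
tcp_pos: [0.5523, 0.1968, 0.0154]
orientation: [-0.0, -0.017, 1.0, 0.0]
wrist_force: [0.3, -0.3, -0.3]
finger_gap: 0.0603
grip_force: 0.0
```

arm_command --moves '[-1,0,0,0,0,0,0,-1,0,0,0,0,0,0,-1,0,0,0,0,0,0,-1,0,0,0,0,0,0]'

```text
clock: 38.12
tcp_pos: [0.5527, 0.1969, 0.0158]
orientation: [0.0, -0.017, 1.0, 0.0]
wrist_force: [-0.6, -0.2, 5.7]
finger_gap: 0.0335
grip_force: 36.9
```

Run:
```python
from h import *
show(); O,V=vat(); Q=toolvat(); g=lambda v:O+V@np.array(v)/1000
s=get_state(); p=s['tcp_pos']; r=q2R(s['orientation']); off=(p[2]-.012)*1000; snout=(.6027-p[0])*1000; print(off,snout)
e=plan([(p+[0,0,.2],r,-1,4,False),(g([snout+35,-66,105]),Q,-1,14,True),(g([snout+12,-66,70]),Q,-1,4,False)])
```

```text
t 38.12 tcp [0.5527 0.1969 0.0158] F [-0.6 -0.2  5.7] gap 0.0335 grip 36.9
vat frame [ 165.1 -456.1 -109.4] rot err [ 0.08  -0.485 -0.322] q [ 0.21  0.48 -0.26  0.83  0.    0.17]
3.8160645222770246 50.030311051502906
[-1,-0,0,-50,0,0,0, -1,-0,0,-50,0,0,0, -1,-0,0,-50,0,0,0, -1,-0.1,0.1,-50,0,0,0, -1,-12,-27,3,-0.01,0.03,0.02, -1,-12,-28,3,-0,0.04,0.03, -1,-11,-28,3,-0.01,0.03,0.02, -1,-10,-29,2,-0,0.04,0.02]
[-1,-10,-29,1,-0.01,0.03,0.03, -1,-9,-29,2,-0,0.04,0.02, -1,-8,-30,1,-0.01,0.03,0.02, -1,-8,-31,1,-0.01,0.04,0.02, -1,-7,-31,1,-0,0.03,0.03, -1,-6,-31,1,-0.01,0.04,0.02, -1,-5,-31,1,-0,0.03,0.02, -1,-5,-32,1,-0.01,0.04,0.03]
[-1,-4,-32,2,-0,0.03,0.02, -1,-3.4,-32.7,2.1,-0.01,0.035,0.022, -1,-6,-0,9,0,-0,-0, -1,-6,-0,8,0,-0,-0, -1,-5,-0,9,0,-0,-0, -1,-6,-0,9,0,-0,-0]
```

arm_command --moves '[-1,0,0,-30,0,0,0,-1,0,0,-55,0,0,0,-1,0,0,-60,0,0,0,-1,0,0,-55,0,0,0,-1,-12,-27,3,-0.01,0.03,0.02,-1,-12,-28,3,0,0.04,0.03,-1,-11,-28,3,-0.01,0.03,0.02,-1,-10,-29,2,0,0.04,0.02]'

```text
clock: 39.12
tcp_pos: [0.5963, 0.084, 0.2003]
orientation: [-0.072, 0.028, 0.997, 0.009]
wrist_force: [0.9, -0.0, -1.0]
finger_gap: 0.0332
grip_force: 36.3
```

arm_command --moves '[-1,-10,-29,1,-0.01,0.03,0.03,-1,-9,-29,2,0,0.04,0.02,-1,-8,-30,1,-0.01,0.03,0.02,-1,-8,-31,1,-0.01,0.04,0.02,-1,-7,-31,1,0,0.03,0.03,-1,-6,-31,1,-0.01,0.04,0.02,-1,-5,-31,1,0,0.03,0.02,-1,-5,-32,1,-0.01,0.04,0.03]'

```text
clock: 40.12
tcp_pos: [0.6149, -0.1633, 0.1734]
orientation: [-0.21, 0.122, 0.97, 0.031]
wrist_force: [0.2, -0.6, -0.9]
finger_gap: 0.0337
grip_force: 36.3
```

arm_command --moves '[-1,-4,-32,2,0,0.03,0.02,-1,-3.4,-32.7,2.1,-0.01,0.035,0.022,-1,-6,0,9,0,0,0,-1,-6,0,8,0,0,0,-1,-5,0,9,0,0,0,-1,0,0,0,0,0,0,-1,0,0,0,0,0,0]'

```text
clock: 41.0
tcp_pos: [0.606, -0.2264, 0.1367]
orientation: [-0.24, 0.142, 0.96, 0.035]
wrist_force: [-0.4, 0.9, 0.7]
finger_gap: 0.0334
grip_force: 36.3
```

Run:
```python
from h import *
show(); O,V=vat(); Q=toolvat(); g=lambda v:O+V@np.array(v)/1000
plan([(g([56,-66,48]),Q,-1,4,False),(g([55,-66,37]),Q,-1,2,False)])
```

```text
t 41.0 tcp [ 0.606  -0.2264  0.1367] F [-0.4  0.9  0.7] gap 0.0334 grip 36.3
vat frame [ 68.6 -66.4  78.8] rot err [ 0.001  0.001 -0.   ] q [-0.45  1.    0.89  1.95 -0.07 -0.14]
[-1,-3,-0,8,-0,-0,0, -1,-3,-0,7,-0,-0,0, -1,-3,-0,8,-0,-0,0, -1,-3.7,-0.4,7.8,-0.001,-0.001,0, -1,-0,-0,5,0,0,0, -1,-1,-0,6,0,0,0]
```

arm_command --moves '[-1,-3,0,8,0,0,0,-1,-3,0,7,0,0,0,-1,-3,0,8,0,0,0,-1,-3.7,-0.4,7.8,0,0,0,-1,0,0,5,0,0,0,-1,-1,0,5,0,0,0,-1,0,0,1,0,0,0,-1,0,0,0,0,0,0]'

```text
clock: 42.0
tcp_pos: [0.5985, -0.2254, 0.0928]
orientation: [-0.24, 0.142, 0.96, 0.035]
wrist_force: [-0.2, -1.2, 0.4]
finger_gap: 0.0331
grip_force: 36.3
```

arm_command --moves '[-1,0,0,0.8,0,0,0,-1,0,0,0,0,0,0]'

```text
clock: 42.25
tcp_pos: [0.5982, -0.2253, 0.0919]
orientation: [-0.24, 0.142, 0.96, 0.035]
wrist_force: [-0.5, 0.0, -0.4]
finger_gap: 0.0332
grip_force: 36.3
```

arm_command --moves '[-1,0,0,0.8,0,0,0,-1,0,0,0,0,0,0]'

```text
clock: 42.5
tcp_pos: [0.5977, -0.2251, 0.0911]
orientation: [-0.24, 0.142, 0.96, 0.035]
wrist_force: [-0.7, -0.0, -0.5]
finger_gap: 0.033
grip_force: 36.3
```

```bash
python3 -c "from h import *;show()"
```

```text
t 42.5 tcp [ 0.5977 -0.2251  0.0911] F [-0.7 -0.  -0.5] gap 0.033 grip 36.3
vat frame [ 54.6 -65.2  34.7] rot err [0.    0.002 0.001] q [-0.45  0.98  0.74  1.82 -0.07 -0.14]
```

arm_command --moves '[-1,0,0,0.7,0,0,0,-1,0,0,0,0,0,0]'

```text
clock: 42.75
tcp_pos: [0.5975, -0.2251, 0.0906]
orientation: [-0.24, 0.142, 0.96, 0.035]
wrist_force: [0.7, 0.4, 0.9]
finger_gap: 0.0331
grip_force: 36.4
```

arm_command --moves '[-1,0,0,0.5,0,0,0,-1,0,0,0,0,0,0]'

```text
clock: 43.0
tcp_pos: [0.5975, -0.2251, 0.0906]
orientation: [-0.24, 0.142, 0.96, 0.035]
wrist_force: [2.1, 0.2, 3.1]
finger_gap: 0.0333
grip_force: 36.8
```

```bash
python3 -c "from h import *;show()"
```

```text
t 43.0 tcp [ 0.5975 -0.2251  0.0906] F [2.1 0.2 3.1] gap 0.0333 grip 36.8
vat frame [ 54.5 -65.2  34.1] rot err [0.    0.    0.001] q [-0.45  0.98  0.74  1.81 -0.07 -0.14]
```

arm_command --moves '[-1,-1.5,0,-0.5,0,0,0,-1,-1.5,0,0,0,0,0,-1,0,0,0,0,0,0]'

```text
clock: 43.38
tcp_pos: [0.6, -0.2259, 0.0892]
orientation: [-0.24, 0.142, 0.96, 0.035]
wrist_force: [0.1, 0.5, 4.1]
finger_gap: 0.0331
grip_force: 36.8
```

arm_command --moves '[-1,-0.8,0,0,0,0,0,-1,0,0,0,0,0,0]'

```text
clock: 43.62
tcp_pos: [0.6006, -0.226, 0.0889]
orientation: [-0.24, 0.142, 0.96, 0.035]
wrist_force: [-0.5, 0.3, 4.1]
finger_gap: 0.0331
grip_force: 36.9
```

arm_command --moves '[-1,-0.8,0,0,0,0,0,-1,0,0,0,0,0,0]'

```text
clock: 43.88
tcp_pos: [0.6005, -0.226, 0.0889]
orientation: [-0.241, 0.142, 0.959, 0.035]
wrist_force: [-2.8, 0.4, 5.6]
finger_gap: 0.0335
grip_force: 36.9
```

```bash
python3 -c "from h import *;show()"
```

```text
t 43.88 tcp [ 0.6005 -0.226   0.0889] F [-2.8  0.4  5.6] gap 0.0335 grip 36.9
vat frame [ 50.9 -65.2  34.1] rot err [0.    0.003 0.   ] q [-0.45  0.99  0.76  1.83 -0.07 -0.14]
```

arm_command --moves '[-1,0.4,0,-0.4,0,0,0,0.2,0,0,0,0,0,0,0.2,0,0,0,0,0,0,0.2,0,0,0,0,0,0,0.2,0,0,-8,0,0,0,0.2,0,0,-20,0,0,0,0.2,8,0,-15,0,0,0,0.2,12,0,-10,0,0,0]'

```text
clock: 44.88
tcp_pos: [0.6083, -0.2283, 0.145]
orientation: [-0.24, 0.142, 0.96, 0.035]
wrist_force: [-0.5, 1.1, -0.5]
finger_gap: 0.0511
grip_force: 0.0
```

arm_command --moves '[0.2,15,0,-5,0,-0.05,0,0.2,30,0,-20,0,-0.08,0,0.2,40,0,-30,0,-0.08,0,0.2,40,0,-30,0,-0.08,0,0.2,0,0,0,0,0,0,0.2,0,0,0,0,0,0]'

```text
clock: 45.62
tcp_pos: [0.5251, -0.203, 0.2701]
orientation: [-0.098, 0.146, 0.984, 0.014]
wrist_force: [-0.1, 0.7, -0.6]
finger_gap: 0.0516
grip_force: 0.0
```

Run:
```python
from h import *
p=lay(); cv2.imwrite('pics/e1.png',p); show()
O,V=vat()
for n in('scene',):
    p,d,P=shoot(n); cv2.imwrite('pics/e2.png',cv2.resize(p[80:300,180:400],(600,600),interpolation=cv2.INTER_CUBIC)); q=(P-O)@V
    m=(q[...,2]>.042)&(q[...,2]<.062)&(np.abs(q[...,1])<.1)&(q[...,0]>.001)&(q[...,0]<.186)
    k,l,s,c=cv2.connectedComponentsWithStats(m.astype(np.uint8),connectivity=4)
    for i in range(1,k):
        if s[i,4]>100: z=q[l==i]; print(n,cv2.minAreaRect((z[:,:2]*1000).astype(np.float32)),'x',z[:,0].min().round(4),z[:,0].max().round(4))
```

```text
laid ((90.52098846435547, 0.8153095245361328), (178.63392639160156, 36.210304260253906), 1.7621235847473145) x 0.0011 0.1796
laid ((100.23538208007812, 65.38638305664062), (35.051021575927734, 106.15927124023438), 89.48384857177734) x 0.0473 0.1534
laid ((63.88330078125, -64.76211547851562), (124.9267578125, 33.77244186401367), 1.623429775238037) x 0.001 0.1265
t 45.67 tcp [ 0.5253 -0.2031  0.2687] F [0.1 0.1 0. ] gap 0.0512 grip 0.0
vat frame [204.7 -65.3 156. ] rot err [ 0.    -0.288  0.001] q [-0.49  0.46  0.34  1.64 -0.04 -0.19]
scene ((89.63648223876953, 2.994678497314453), (176.91278076171875, 38.36882019042969), 1.2768185138702393) x 0.0012 0.1783
scene ((62.70991134643555, -63.08043670654297), (121.85338592529297, 33.261070251464844), 1.4009326696395874) x 0.0017 0.1238
scene ((76.39378356933594, 67.26449584960938), (35.169124603271484, 148.7476043701172), 89.21846008300781) x 0.0021 0.1507
```

View pics/e1.png

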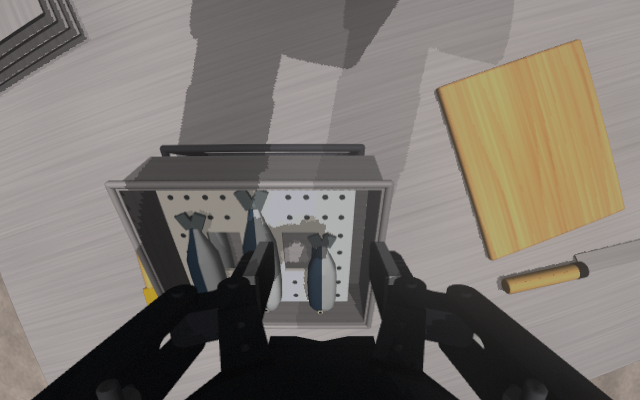

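View pics/e2.png

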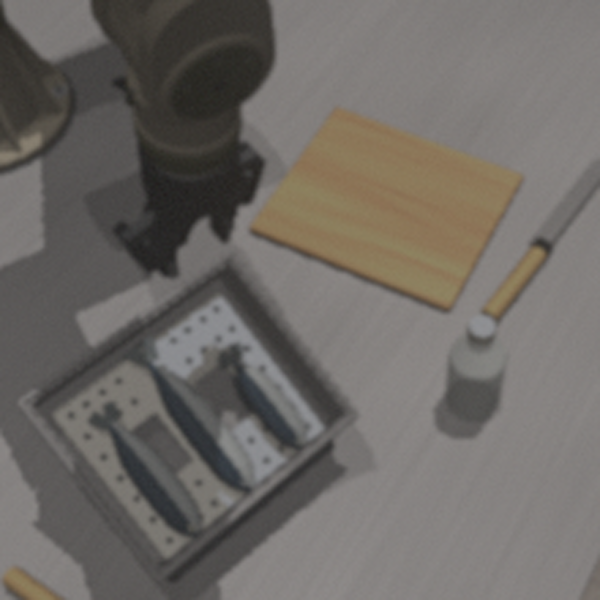

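Both views show the plate flat and all three fish in their rows with their snouts at the low wall. In the wrist view the short fish is at (320,285), the long at (262,245) and the mid at (200,250). The knife, bottle and scaler haven't moved, and the robot is clear.

```bash
python3 -c "from workcell import *; print(hand_in())"
```

```text
the job is handed in; nothing more can be done
None
```

The job is handed in at about 46 s: the plate lies flat against the low wall and each sardine sits head-down at that wall above its match, though the wrist force spiked once to about 75 N (limit 120 N), probably because joint 3 hit its stop.

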